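# Charge the polishing pan with pen barrels

## Robot

A 6-joint arm with a two-finger parallel gripper is mounted at the origin on the work surface. World frame = base frame: x ahead of the robot, y to its left, z up, the work surface at z = 0. Lengths are in mm, angles in rad, forces in N, time in s.
With the tool pointing down it reaches from about 350 to 775 mm from the base axis. Payload 7.3 kg.
Tool frame: the origin (TCP) lies at the very end of the fingers, on their centre line; the grasp point (between the pads) lies 19 mm behind it; z points along the fingers, y is the line along which they close (so a half turn about z gives the same grasp; the last joint's range is limited). The gripper opens to 92 mm and grips with 3 to 60 N. Pads are 19 mm wide; open, the fingers measure 130 mm over their backs; the gripper's body (75 mm by 190 mm) begins 47 mm behind the grasp point.
Start: joints at [1.034, 0.342, 1.524, -0, 1.275, -0.146], TCP at [199.975, 485.443, 226.741] pointing down, gripper open.
Joint ranges: [-2.53, 2.53], [-0.77, 2.02], [0.04, 2.7], [-1, 4.14], [0.28, 2.66], [-3.11, 3.11]. Speed limits (rad/s): [2.57, 2.57, 3.14, 3.14, 3.14, 3.14].

## Interface

Orientations are given as [roll, pitch, yaw] about the fixed x, y, z axes, in that order (R = Rz(yaw) Ry(pitch) Rx(roll)).
In Python, from plant import get_obs, optics, ticket, finder gives the robot as it stands.
- The arm moves only by the tool send_rows, never from a script. Its arguments are lists of equal length, an entry for each row: "offset": the shift along the tool's x, y, z scaled (see below), a list of three; "delta_rot": the turn, a rotation vector about the tool's x, y, z scaled (see below), a list of three. In form: {"offset": [[dx, dy, dz], ...], "delta_rot": [[rx, ry, rz], ...]}. A call has 1 to 8 rows; each row is the pose to reach, as a shift and turn from the pose commanded when the call began, along the tool's axes at that moment, turning the shorter way round; what a row does not reach only later rows make up. The controller multiplies each number of a shift by 120 mm and each number of a turn by 360 degrees. A row lasts 1/8 s, in which the tool goes at most 62.5 mm and 10.7 degrees, less where a joint would pass 70% of its speed; a pose out of reach is approached as far as the arm can. A call with a number of a shift or a turn outside -1 to 1 is refused whole. A call with a gripper value outside its range is refused whole. "grip" is the opening, from 0 (shut) to 1 (fully open), set as the call begins (left out, the last holds). The fingers move at their own pace and stop on an object; the grip force is fixed at half the most. Time passes only in rows, so rows that repeat a pose let the fingers close. It gives the time, the measured TCP pose, the force, the opening and the grip force at its end, in the units of the state.
- get_obs(): the state, without advancing time (a new reading comes with each control period).
- optics.capture(name): name is "scene" or "top" or "wrist"; returns the picture (400x640x3 uint8, red, green, blue); there is no depth.
- optics.get_calibration(name): a dict with "fx", "fy", "cx", "cy" (pixels), "k1" (the pictures are not rectified: a ray, as slopes to the right and down, at radius r is drawn at 1 + k1 r^2 times it, then the intrinsics apply), "world_from_camera" (4x4, takes a point from camera to world coordinates). Camera axes: x right, y down, z forward; pixel columns grow to the right and rows downward; lengths in mm; the calibration is good to about 2 mm. A picture is of the moment at which its call begins: read the wrist's pose just before it. get_calibration takes no time and is no camera call; for the wrist camera it gives the pose at the moment of the call.
- ticket.close_job(): hands the job in; it is judged then, once.
Trained networks look in the newest picture that a camera, given by its name, has taken for a name from the list of things; names that differ only in an ending like _2 or _b are one class to them, and where a whole thing is asked for, a point or a joint stands for the part that bears it (a point fixed in the world has none). Each returns a list of dicts, best first, with "confidence" (0 to 1); they miss things now and then, are a little off and sometimes report something else, mostly with a low value. They report only what shows in the picture. A call takes as long as a camera call.
- finder.boxes_of(target, camera): "box" ([left, top, right, bottom] in pixels, round what is visible of it).
- finder.silhouettes(target, camera): "region" (400x640 bool, what is visible of it) and "box" ([left, top, right, bottom] in pixels, round what is visible of it).
- finder.pinpoint(target, camera): "uv" ([column, row] in pixels: a listed point, or the origin of a listed thing).
The state is a dict: "time": time; "joint_positions": joint angles; "dq": joint speeds; "tau": joint torques, N m; "tool_pos": TCP position; "tcp_rot": TCP orientation; "contact_force": force on the tool from outside, world axes, zero at the start; "moment": the same for the moment, N m; "grip_width": finger opening in mm; "finger_force": force on a finger pad.
Only numpy, scipy, OpenCV 4.12 (cv2) and the standard library are available. Lean on these libraries where they do the work, as an engineer would, in place of code of your own. Each camera call takes 0.05 s, during which the arm holds its last target. There are 200 camera calls.

## Task

Gather every metal pen-barrel blank lying loose on the white paper into the scoop tray, then lift the tray by its handle and tip it over the polishing pan so that they slide in; keep it tipped there until all the blanks are in the pan. Set the tray back squarely on its mat, and only then turn the pan by its knob through one full turn anticlockwise, seen from above, so that the knob ends where it began. If a blank goes astray, bring it back; leave the collar bin, the carton and the finished pens alone.

Things in the scene. Friction and masses are not known exactly. Their poses are not given: they have to be found in the camera images.
- barrel1: octagonal metal pen-barrel blank, 15 mm across its flats (16 mm over its corners), 44 mm long, with a 2 mm brass stub at one end, about 30 g; starts lying somewhere on the white paper sheet to the robot's right, may be absent. Origin at its centre (7.5 mm above what it lies on), x along its length.
- barrel2: octagonal metal pen-barrel blank, 15 mm across its flats (16 mm over its corners), 44 mm long, with a 2 mm brass stub at one end, about 30 g; starts lying somewhere on the white paper sheet to the robot's right, may be absent. Origin at its centre (7.5 mm above what it lies on), x along its length.
- barrel3: octagonal metal pen-barrel blank, 15 mm across its flats (16 mm over its corners), 44 mm long, with a 2 mm brass stub at one end, about 30 g; starts lying somewhere on the white paper sheet to the robot's right, may be absent. Origin at its centre (7.5 mm above what it lies on), x along its length.
- barrel4: octagonal metal pen-barrel blank, 15 mm across its flats (16 mm over its corners), 44 mm long, with a 2 mm brass stub at one end, about 30 g; starts lying somewhere on the white paper sheet to the robot's right, may be absent. Origin at its centre (7.5 mm above what it lies on), x along its length.
- barrel5: octagonal metal pen-barrel blank, 15 mm across its flats (16 mm over its corners), 44 mm long, with a 2 mm brass stub at one end, about 30 g; starts lying somewhere on the white paper sheet to the robot's right, may be absent. Origin at its centre (7.5 mm above what it lies on), x along its length.
- barrel6: octagonal metal pen-barrel blank, 15 mm across its flats (16 mm over its corners), 44 mm long, with a 2 mm brass stub at one end, about 30 g; starts lying somewhere on the white paper sheet to the robot's right, may be absent. Origin at its centre (7.5 mm above what it lies on), x along its length.
- tray: aluminium scoop tray, 0.24 kg: floor 154 (x) by 118 (y) mm, 4 mm thick; walls 4 mm thick, 20 mm high above the floor on both long sides and at the back (-x); the front (+x) is open. Smooth floor: blanks begin to slide at 14 to 20 degrees of tilt. Starts on its mat. Balances near its origin: the centre of the floor's underside; x to the open front, z up.
- tray_handle (a point): middle of the top of the tray's handle, an upright black plate at the tray's back, 12 mm thick (along tray x) and 50 mm wide (y); this point is at tray x = -83, y = 0, z = 85 mm. Grip it firmly from above across its thickness, fingers closing along the tray's x, about 20 mm down.
- tray_mouth (a point): middle of the tray's open front edge, on the upper side of the floor (tray x = 77 mm, z = 4 mm).
- mat: the tray's brown cork mat, fixed to the bench, 200 mm (x) by 145 mm (y), 3 mm thick; the tray starts centred on it to within 15 mm, with its mouth along the mat's x. Origin: centre of the mat's underside.
- stand: round grey stand of the polishing pan, fixed to the bench, 170 mm across, on the pan's axis; its x axis points to where the knob is at the start. Origin: centre of its underside.
- pan_centre (a point): centre of the pan's inner floor, on its vertical turning axis, 45 mm above the bench. The open steel pan is 180 mm across inside, 188 mm outside; the rim is 45 mm above this point (90 mm above the bench).
- pan_knob (a point): top of the crank knob, an upright black cylinder 18 mm in diameter on the pan's rim, 105 mm from the axis; its top is 138 mm above the bench, 48 mm above the rim. It does not spin on its own: it turns with the pan; a gripper that does not turn with it can creep off it, so regrip every quarter turn or so (any yaw will do). At the start it never stands on the side of the pan nearest the tray.
- pan (a joint): angle of the pan, rad: 0 at the start, growing anticlockwise seen from above, with no detent or stop within a turn and a half either way. It needs about 1 to 2 N at the knob and stays where it is left.
- collar_bin: bystander: white open bin of brass collars, 130 by 170 by 50 mm, beyond the work. Origin: centre of its underside.
- carton: bystander: cardboard carton, 110 by 170 by 45 mm, beyond the pan. Origin: centre of its underside.
- pen_rest: bystander: grey slab with five finished pens, 120 mm (x) by 80 mm, 18 mm high, at the far right. Origin: underside, middle of its near (-x) end.

How it is judged (in metres and radians):
On the way, in this order (a step that is already met when the one before it is completed fails the run):
1. all the blanks are in the scoop tray together, and the tray is level (x of barrel1 in the frame of tray between -0.077 and 0.08 m and y of barrel1 in the frame of tray between -0.059 and 0.059 m and z of barrel1 in the frame of tray between 0 and 0.045 m and x of barrel2 in the frame of tray between -0.077 and 0.08 m and y of barrel2 in the frame of tray between -0.059 and 0.059 m and z of barrel2 in the frame of tray between 0 and 0.045 m and x of barrel3 in the frame of tray between -0.077 and 0.08 m and y of barrel3 in the frame of tray between -0.059 and 0.059 m and z of barrel3 in the frame of tray between 0 and 0.045 m and x of barrel4 in the frame of tray between -0.077 and 0.08 m and y of barrel4 in the frame of tray between -0.059 and 0.059 m and z of barrel4 in the frame of tray between 0 and 0.045 m and x of barrel5 in the frame of tray between -0.077 and 0.08 m and y of barrel5 in the frame of tray between -0.059 and 0.059 m and z of barrel5 in the frame of tray between 0 and 0.045 m and x of barrel6 in the frame of tray between -0.077 and 0.08 m and y of barrel6 in the frame of tray between -0.059 and 0.059 m and z of barrel6 in the frame of tray between 0 and 0.045 m and angle between tray's own z axis and vertical below 0.15 rad), for 0.3 s.
2. the tray is held tipped (over 17 degrees) with its mouth over the pan, and all the blanks are in the pan (horizontal distance between each of barrel1, barrel2, barrel3, barrel4, barrel5, barrel6 and pan_centre below 0.09 m and z of barrel1 in the frame of pan_centre between 0 and 0.045 m and z of barrel2 in the frame of pan_centre between 0 and 0.045 m and z of barrel3 in the frame of pan_centre between 0 and 0.045 m and z of barrel4 in the frame of pan_centre between 0 and 0.045 m and z of barrel5 in the frame of pan_centre between 0 and 0.045 m and z of barrel6 in the frame of pan_centre between 0 and 0.045 m and angle between tray's own z axis and vertical above 0.3 rad and height (world z) of tray_mouth above 0.06 m and horizontal distance between tray_mouth and pan_centre below 0.12 m), for 0.1 s.
3. the tray is back on its mat, let go (horizontal distance between tray and mat below 0.03 m and angle between the x axis of tray and the x axis of mat, either way round below 0.3 rad and angle between tray's own z axis and vertical below 0.08 rad and height (world z) of tray below 0.012 m and contact force between the fingers and tray below 0.1 N), for 0.3 s.
4. the pan has been turned one full turn anticlockwise (value of joint pan above 5.93 rad), for 0.1 s.
At the end, for the whole second after the job is handed in: All the blanks that are present lie in the pan; the tray lies flat on its mat, its centre within 30 mm of the mat's and its long side within 17 degrees of the mat's, let go; the pan stands still, one full turn anticlockwise from its start, to within 20 degrees (all of step 3 and horizontal distance between each of barrel1, barrel2, barrel3, barrel4, barrel5, barrel6 and pan_centre below 0.09 m and z of barrel1 in the frame of pan_centre between 0 and 0.045 m and z of barrel2 in the frame of pan_centre between 0 and 0.045 m and z of barrel3 in the frame of pan_centre between 0 and 0.045 m and z of barrel4 in the frame of pan_centre between 0 and 0.045 m and z of barrel5 in the frame of pan_centre between 0 and 0.045 m and z of barrel6 in the frame of pan_centre between 0 and 0.045 m and value of joint pan between 5.93 and 6.63 rad and velocity of joint pan between -0.1 and 0.1 rad/s); the robot touches nothing.
It fails at once if a bystander (collar bin, carton, pen rest) is pushed more than 40 mm or tipped (distance of any of collar_bin, carton, pen_rest from where it was at the start of the episode above 0.04 m or angle between any of collar_bin, carton, pen_rest's own z axis and vertical above 0.3 rad).
Of barrel1, barrel2, barrel3, barrel4, barrel5, barrel6 only 4 to 6 are there at a start; the rules pass over those that are not, and their reading is None.
At some moment in a run one of barrel1, barrel2, barrel3, barrel4, barrel5, barrel6 may be knocked a few centimetres aside while the robot is not near it.
It also fails if it takes over 210 s, if anything falls off the work surface, if the arm or the gripper's body presses on something with over 40 N, if the wrist force passes 120 N, or if a joint passes its speed limit or range.

## Working session

There is one attempt and no reset: what is moved stays moved. The work goes in short steps, Python scripts to look and compute and a tool call to move; the robot and the scene stay as the last step left them, time stands still between calls to the robot, and variables do not carry over. Pictures are saved under pics/ and viewed, at most 14 in all, crops included, and the job is handed in when it is done.

Besides the shell and the picture viewer there is one more tool, called after "Request:" in YAML: its name, and indented under it one key for each argument. send_rows: Moves the arm, as the interface text tells. Its arguments: {"type":"object","properties":{"offset":{"type":"array"},"delta_rot":{"type":"array"},"grip":{"type":"number"}},"required":["offset","delta_rot"]}

```bash
mkdir -p pics; ls; cat > h.py <<'E'
import numpy as np, cv2
from scipy.spatial.transform import Rotation as R
from plant import get_obs, optics, ticket, finder
def ray(cal,uv):
    x=np.array([(uv[0]-cal['cx'])/cal['fx'],(uv[1]-cal['cy'])/cal['fy']]); d=x.copy()
    for _ in range(20): d=x/(1+cal['k1']*(d@d))
    T=np.array(cal['world_from_camera']); v=T[:3,:3]@np.array([d[0],d[1],1.]); return T[:3,3],v/np.linalg.norm(v)
def at_z(cal,uv,z):
    o,v=ray(cal,uv); return o+v*(z-o[2])/v[2]
def tri(rays):
    A=np.zeros((3,3));b=np.zeros(3)
    for o,v in rays:
        P=np.eye(3)-np.outer(v,v);A+=P;b+=P@o
    return np.linalg.solve(A,b)
def snap(name,f=None):
    cal=optics.get_calibration(name); im=optics.capture(name)
    if f: cv2.imwrite('pics/'+f,im[:,:,::-1])
    return cal,im
E
python3 - <<'E'
from h import *
o=get_obs(); print({k:np.round(v,3) for k,v in o.items()})
C={}
for c in('scene','top'):
    C[c],_=snap(c,c+'0.png'); print(c,np.round(C[c]['world_from_camera'],2).tolist())
zs=dict(barrel1=7.5,tray=0,tray_handle=88,tray_mouth=7,mat=0,stand=0,pan_centre=45,pan_knob=138,collar_bin=0,carton=0,pen_rest=0)
for t,z in zs.items():
    rr={}
    for c in C:
        r=finder.pinpoint(t,c)
        for d in r[:8]: print(t,c,round(d['confidence'],2),np.round(d['uv']),np.round(at_z(C[c],d['uv'],z)))
        if r: rr[c]=ray(C[c],r[0]['uv'])
    if len(rr)==2 and t!='barrel1': print('   tri',np.round(tri(rr.values()),1))
E
```

```text
pics
{'time': np.float64(0.0), 'joint_positions': array([ 1.034,  0.343,  1.525,  0.   ,  1.275, -0.146]), 'dq': array([ 0.   ,  0.001,  0.   , -0.   ,  0.   , -0.001]), 'tau': array([ -0.   , -43.124, -24.422,   0.072,   0.056,  -0.   ]), 'tool_pos': array([199.761, 485.08 , 226.059]), 'tcp_rot': array([-3.14 , -0.   ,  2.751]), 'contact_force': array([-0.329, -0.379, -0.252]), 'moment': array([ 0.084,  0.049, -0.015]), 'finger_force': np.float64(0.0), 'grip_width': np.float64(91.697)}
scene [[0.88, 0.32, -0.36, 1017.9], [0.48, -0.58, 0.65, -775.68], [-0.0, -0.75, -0.67, 898.86], [0.0, 0.0, 0.0, 1.0]]
top [[-0.0, -1.0, 0.08, 512.97], [-1.0, 0.0, 0.01, 0.58], [-0.01, -0.08, -1.0, 1340.89], [0.0, 0.0, 0.0, 1.0]]
barrel1 scene 0.75 [267. 304.] [ 589. -232.    8.]
barrel1 scene 0.7 [246. 349.] [ 613. -347.    8.]
barrel1 scene 0.6 [242. 292.] [ 523. -233.    8.]
barrel1 scene 0.55 [208. 329.] [ 518. -344.    8.]
barrel1 scene 0.42 [173. 312.] [ 426. -345.    8.]
barrel1 scene 0.28 [303. 226.] [536.  15.   8.]
barrel1 top 0.67 [417. 213.] [ 588. -234.    8.]
barrel1 top 0.61 [463. 203.] 
[... 754 characters left out ...]

pan_centre scene 0.81 [330. 154.] [477. 271.  45.]
pan_centre top 0.82 [220. 253.] [489. 268.  45.]
   tri [485.1 264.6  52.2]
pan_knob scene 0.59 [356. 147.] [579. 215. 138.]
pan_knob scene 0.5 [204. 327.] [ 582. -407.  138.]
pan_knob top 0.93 [237. 216.] [576. 209. 138.]
pan_knob top 0.47 [383. 241.] [ 517. -130.  138.]
   tri [578.4 210.1 140.2]
collar_bin top 0.95 [331. 144.] [772. -11.   0.]
collar_bin top 0.28 [224. 256.] [480. 267.   0.]
carton scene 0.86 [419. 203.] [759. 240.   0.]
carton top 0.65 [231. 149.] [760. 252.   0.]
   tri [758.9 252.   -8.6]
pen_rest scene 0.59 [312. 348.] [ 724. -277.    0.]
pen_rest top 0.89 [428. 164.] [ 718. -266.    0.]
   tri [ 719.6 -268.9  -14.1]
```

View pics/top0.png

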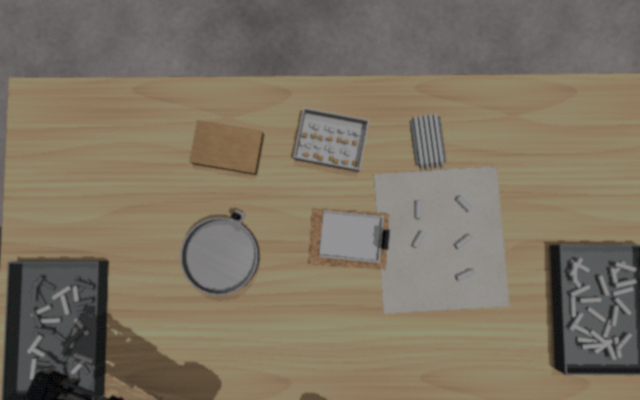

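View pics/scene0.png

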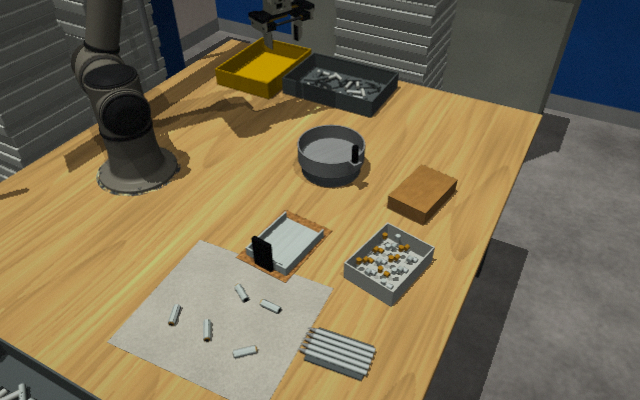

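The top view shows five blanks on the paper at about (417,210), (461,203), (417,239), (461,241) and (463,273). The tray with its black handle is at (352,237), and the pan at (220,253) has its knob at (237,215). The scene view agrees: five blanks, and the tray mouth faces the pan.

Request:
send_rows:
  offset:
    - [-1,-1,-0.3]
    - [-1,-1,-0.3]
    - [-1,-1,-0.3]
  delta_rot:
    - [0,0,0]
    - [0,0,0]
    - [0,0,0]
  grip: 0.4

```text
time: 1.58
tool_pos: [265.7, 327.0, 263.3]
tcp_rot: [3.141, 0.001, 2.751]
contact_force: [0.4, -0.5, 0.1]
grip_width: 66.4
finger_force: 0.0
```

Request:
send_rows:
  offset:
    - [-1,-1,-0.3]
    - [-1,-1,-0.3]
    - [-1,-1,-0.3]
  delta_rot:
    - [0,0,0]
    - [0,0,0]
    - [0,0,0]

```text
time: 1.95
tool_pos: [331.0, 170.1, 299.5]
tcp_rot: [3.141, 0.001, 2.75]
contact_force: [1.3, -0.7, 0.3]
grip_width: 38.3
finger_force: 0.0
```

Request:
send_rows:
  offset:
    - [-1,-1,0]
    - [-1,-1,0]
    - [-1,-1,0]
  delta_rot:
    - [0,0,0]
    - [0,0,0]
    - [0,0,0]

```text
time: 2.33
tool_pos: [396.3, 13.0, 298.9]
tcp_rot: [3.141, 0.001, 2.749]
contact_force: [0.9, 0.5, -0.3]
grip_width: 36.9
finger_force: 0.0
```

Request:
send_rows:
  offset:
    - [-1,-1,0]
    - [-1,-1,0]
    - [-1,-1,0]
  delta_rot:
    - [0,0,0]
    - [0,0,0]
    - [0,0,0]

```text
time: 2.7
tool_pos: [461.5, -143.8, 298.6]
tcp_rot: [-3.142, 0.0, 2.749]
contact_force: [1.0, 0.7, 0.4]
grip_width: 36.7
finger_force: 0.0
```

Request:
send_rows:
  offset:
    - [-1,-1,0]
    - [-1,-1,0]
    - [-1,-1,0]
    - [-1,-1,0]
    - [-1,-1,0]
  delta_rot:
    - [0,0,0]
    - [0,0,0]
    - [0,0,0]
    - [0,0,0]
    - [0,0,0]

```text
time: 3.32
tool_pos: [525.9, -297.3, 298.4]
tcp_rot: [3.141, -0.001, 2.751]
contact_force: [-0.5, 0.1, 0.2]
grip_width: 36.8
finger_force: 0.0
```

```bash
python3 - <<'E'
from h import *
o=get_obs(); print(o['time'],o['tool_pos'],o['tcp_rot'],o['grip_width'],o['joint_positions'])
cal,im=snap('wrist','w1.png'); print(np.round(cal['world_from_camera'],2).tolist(),cal['fx'],cal['k1'])
for d in finder.silhouettes('barrel1','wrist')[:8]:
    m=d['region'].astype(np.uint8); c=cv2.findContours(m,0,2)[0]; c=max(c,key=cv2.contourArea); r=cv2.minAreaRect(c); b=cv2.boxPoints(r)
    W=np.array([at_z(cal,p,8)[:2] for p in b]); e=[W[1]-W[0],W[2]-W[1]]; l=[np.linalg.norm(v) for v in e]; v=e[int(np.argmax(l))]
    print(round(d['confidence'],2),np.round(r[0]),W.mean(0).round(1),np.round(l,1),np.degrees(np.arctan2(v[1],v[0]))%180)
for t,z in (('tray_handle',88),('tray_mouth',7)):
    for d in finder.pinpoint(t,'wrist')[:2]: print(t,d['confidence'],np.round(d['uv']),at_z(cal,d['uv'],z).round(1))
E
```

```text
3.325 [ 525.92551769 -297.31249051  298.39007648] [ 3.14090392e+00 -9.32504490e-04  2.75076760e+00] 36.830537331394524 [-6.41554042e-01  4.54273696e-01  1.15558894e+00  4.36145918e-04
  1.53280425e+00 -1.82154179e+00]
[[0.38, 0.89, 0.26, 455.34], [0.93, -0.36, -0.11, -268.24], [0.0, 0.28, -0.96, 455.8], [0.0, 0.0, 0.0, 1.0]] 307.47627484145954 -0.029012319823726707
0.84 [264. 112.] [ 430.9 -347.7] [47.5 16.3] 114.95882386034681
0.68 [363. 141.] [ 522.  -232.4] [47.1 16.3] 147.9596549073603
0.64 [313. 224.] [ 612.9 -348.9] [16.5 46.4] 43.42234763893463
0.62 [289. 167.] [ 515.8 -346.7] [47.9 14.9] 127.3667829774422
0.57 [380. 188.] [ 597.1 -232.6] [15.3 50.4] 179.99914426895114
tray_handle 0.7 [446. 118.] [ 521.3 -140.    88. ]
tray_handle 0.44 [291. 165.] [ 504.1 -329.8   88. ]
tray_mouth 0.87 [532.  82.] [534.8  14.9   7. ]
```

View pics/w1.png

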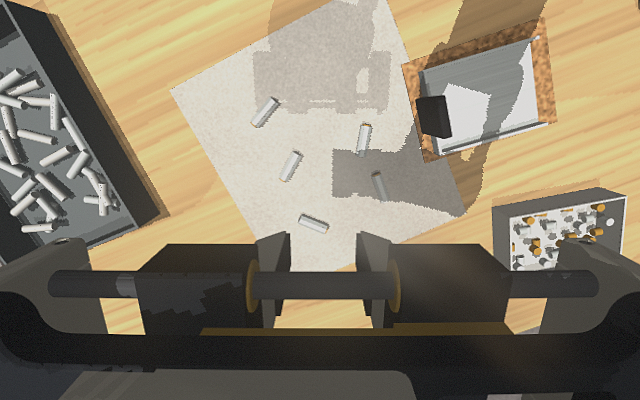

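The wrist view shows the same five blanks at about (264,112), (364,140), (291,166), (313,224) and (379,186). The last one is partly in shadow. I'll refine their poses by fitting a prism model across the views.

```bash
cat >> h.py <<'E'
from scipy.optimize import minimize
def proj(cal,P):
    T=np.linalg.inv(np.array(cal['world_from_camera'])); p=np.atleast_2d(P)@T[:3,:3].T+T[:3,3]; s=p[:,:2]/p[:,2:]
    s=s*(1+cal['k1']*(s**2).sum(1,keepdims=True)); return s*[cal['fx'],cal['fy']]+[cal['cx'],cal['cy']]
def prism(x,y,a,z0=0):
    t=np.radians(22.5+45*np.arange(8)); r=7.5/np.cos(np.radians(22.5)); c,s=np.cos(a),np.sin(a)
    return np.array([[x+l*c-r*np.cos(k)*s,y+l*s+r*np.cos(k)*c,z0+7.5+r*np.sin(k)] for l in(-22,22) for k in t])
def iou(cal,m,P,sc=4):
    q=proj(cal,P); lo=np.floor(q.min(0)-12).astype(int); hi=np.ceil(q.max(0)+12).astype(int)
    a=np.zeros(((hi-lo)[::-1])*sc,np.uint8); cv2.fillConvexPoly(a,cv2.convexHull(np.round(((q-lo)+.5)*sc).astype(np.int32)),1)
    lo0=np.maximum(lo,0); b=np.zeros(hi-lo,bool).T.copy(); s=m[lo0[1]:hi[1],lo0[0]:hi[0]]
    o=lo0-lo; b[o[1]:o[1]+s.shape[0],o[0]:o[0]+s.shape[1]]=s
    b=np.kron(b,np.ones((sc,sc),bool)); return (b&(a>0)).sum()/max((b|(a>0)).sum(),1)
def fit(x,y,a,views,z0=0):
    f=lambda p:-sum(iou(c,m,prism(p[0],p[1],p[2]/20,z0)) for c,m in views)
    best=None
    for a0 in (a,a+.5,a-.5):
        r=minimize(f,[x,y,a0*20],method='Nelder-Mead',options=dict(initial_simplex=[[x,y,a0*20],[x+6,y,a0*20],[x,y+6,a0*20],[x,y,a0*20+6]],xatol=.1,fatol=1e-3))
        if best is None or r.fun<best.fun: best=r
    p=best.x; return p[0],p[1],np.degrees(p[2]/20)%180,-best.fun/len(views)
def barrels(guess,cams,z0=0):
    S=[]
    for c in cams:
        cal,_=snap(c); S.append((cal,[d['region'] for d in finder.silhouettes('barrel1',c) if d['confidence']>.25]))
    out=[]
    for g in guess:
        V=[]
        for cal,ms in S:
            if not ms: continue
            q=proj(cal,[g[0],g[1],z0+7.5])[0]; d=[np.hypot(*(np.argwhere(m).mean(0)[::-1]-q)) for m in ms]; i=int(np.argmin(d))
            if d[i]<25: V.append((cal,ms[i]))
        out.append((len(V),np.round(fit(g[0],g[1],np.radians(g[2]),V,z0),2).tolist()) if V else None)
    return out
E
python3 - <<'E'
from h import *
G=[(437,-350,115),(522,-234,148),(612,-349,43),(512,-348,127),(590,-233,0)]
for cams in (['wrist'],['top','scene','wrist']):
    for r in barrels(G,cams): print(cams[-1],r)
for t,z in (('tray_handle',88),('tray_mouth',7),('mat',0)):
    for c in('top','wrist'):
        cal=optics.get_calibration(c)
        for d in finder.silhouettes(t,c)[:1]:
            m=d['region'].astype(np.uint8);k=max(cv2.findContours(m,0,2)[0],key=cv2.contourArea);b=cv2.boxPoints(cv2.minAreaRect(k))
            print(t,c,d['confidence'],[at_z(cal,p,{'mat':3,'tray_handle':88}.get(t,27))[:2].round(1).tolist() for p in b])
E
```

```text
wrist (1, [429.99, -346.61, 116.91, 0.89])
wrist (1, [521.08, -231.95, 147.97, 0.91])
wrist (1, [611.58, -350.62, 42.84, 0.9])
wrist (1, [514.83, -345.95, 127.13, 0.92])
wrist (1, [595.82, -232.68, 179.85, 0.92])
wrist (2, [430.71, -348.02, 115.8, 0.9])
wrist None
wrist (3, [612.75, -350.07, 44.1, 0.66])
wrist (2, [515.07, -346.39, 127.34, 0.88])
wrist (2, [596.49, -232.99, 0.17, 0.9])
tray_handle top 0.57 [[480.0, 20.0], [592.1, 8.9], [575.7, -155.6], [464.0, -143.3]]
tray_handle wrist 0.56 [[455.8, -169.5], [473.3, -19.0], [577.2, -10.6], [560.3, -172.6]]
tray_mouth top 0.62 [[475.8, 21.1], [595.9, 9.7], [579.4, -163.0], [459.7, -150.4]]
tray_mouth wrist 0.76 [[455.7, -152.6], [476.1, 13.2], [597.0, 21.6], [577.1, -157.0]]
mat top 0.61 [[461.0, 54.3], [604.8, 38.9], [582.3, -165.5], [439.1, -148.4]]
mat wrist 0.87 [[441.2, -160.5], [457.5, 49.5], [603.6, 68.3], [589.8, -160.0]]
```

```bash
cat > plan.py <<'E'
import json
from h import *
def rot(psi,tilt=0):  # tool down, tool x at yaw psi; tilt about tool y
    return R.from_euler('z',psi,degrees=True)*R.from_euler('x',180,degrees=True)*R.from_euler('y',tilt,degrees=True)
def plan(start,wps):
    """start (xyz,Rotation); wps: (x,y,z,R,extra rows,grip or None). Prints the calls."""
    p,r=np.array(start[0],float),start[1]
    for w in wps:
        tgt=np.array(w[:3],float); tr=w[3]
        while True:
            d=r.inv().apply(tgt-p)/120; f=min(1,1/max(np.abs(d).max(),1e-9))
            rel=(r.inv()*tr).as_rotvec()/(2*np.pi)
            f=min(f,8*10.5/360/max(np.linalg.norm(rel),1e-9))
            o=np.round(d*f,3); q=np.round(rel*f,4)
            n=int(np.ceil(max(np.linalg.norm(o)*120/60,np.linalg.norm(q)*360/10.5,1)))+(w[4] if f==1 else 0)
            print(json.dumps(dict(off=o.tolist(),rot=q.tolist(),n=min(n,8),grip=w[5] if len(w)>5 else None)))
            p=p+r.apply(o*120); r=r*R.from_rotvec(q*2*np.pi)
            if f==1: break
    print('end',p.round(1))
def now():
    o=get_obs(); return np.array(o['tool_pos']),R.from_euler('xyz',o['tcp_rot'])
E
python3 - <<'E'
from plan import *
p,r=now()
p=np.array([525.9,-297.3,298.7]); r=rot(157.6)
A=rot(116); T=rot(84.3)
plan((p,r),[(430,-347,110,A,1,.5),(430,-347,4,A,2),(430,-347,110,A,0),(504.1,-87.4,110,T,1),(504.1,-87.4,13.5,T,2)])
E
```

```text
{"off": [0.37, -0.437, 1.0], "rot": [0.0, -0.0, 0.0735], "n": 3, "grip": 0.5}
{"off": [0.077, -0.318, 0.572], "rot": [-0.0, -0.0, 0.0421], "n": 3, "grip": 0.5}
{"off": [0.0, -0.0, 0.884], "rot": [-0.0, -0.0, -0.0], "n": 4, "grip": null}
{"off": [0.0, -0.0, -0.884], "rot": [-0.0, -0.0, -0.0], "n": 2, "grip": null}
{"off": [1.0, 0.897, 0.0], "rot": [-0.0, -0.0, 0.0526], "n": 3, "grip": null}
{"off": [0.834, 0.354, 0.001], "rot": [-0.0, -0.0, 0.0354], "n": 3, "grip": null}
{"off": [0.0, -0.0, 0.804], "rot": [-0.0, -0.0, 0.0], "n": 4, "grip": null}
end [504.1 -87.4  13.5]
```

Request:
send_rows:
  offset:
    - [0.37,-0.437,1.0]
    - [0.37,-0.437,1.0]
    - [0.37,-0.437,1.0]
  delta_rot:
    - [0,0,0.0735]
    - [0,0,0.0735]
    - [0,0,0.0735]
  grip: 0.5

```text
time: 4.6
tool_pos: [461.9, -328.6, 174.8]
tcp_rot: [-3.141, -0.008, 2.283]
contact_force: [0.8, -0.6, 0.1]
grip_width: 45.4
finger_force: 0.0
```

Request:
send_rows:
  offset:
    - [0.077,-0.318,0.572]
    - [0.077,-0.318,0.572]
    - [0.077,-0.318,0.572]
  delta_rot:
    - [0,0,0.0421]
    - [0,0,0.0421]
    - [0,0,0.0421]

```text
time: 4.97
tool_pos: [429.5, -347.5, 109.0]
tcp_rot: [-3.141, -0.003, 2.024]
contact_force: [0.1, -1.1, 1.1]
grip_width: 46.2
finger_force: 0.0
```

Request:
send_rows:
  offset:
    - [0,0,0.884]
    - [0,0,0.884]
    - [0,0,0.884]
    - [0,0,0.884]
  delta_rot:
    - [0,0,0]
    - [0,0,0]
    - [0,0,0]
    - [0,0,0]

```text
time: 5.48
tool_pos: [431.4, -348.0, 4.9]
tcp_rot: [3.141, 0.002, 2.026]
contact_force: [0.6, 0.4, 0.1]
grip_width: 45.9
finger_force: 0.0
```

Request:
send_rows:
  offset:
    - [0,0,0]
    - [0,0,0]
    - [0,0,0]
    - [0,0,0]
    - [0,0,0]
    - [0,0,0]
  delta_rot:
    - [0,0,0]
    - [0,0,0]
    - [0,0,0]
    - [0,0,0]
    - [0,0,0]
    - [0,0,0]
  grip: 0

```text
time: 6.22
tool_pos: [430.4, -347.6, 4.2]
tcp_rot: [3.141, 0.0, 2.024]
contact_force: [-0.2, 1.0, 3.7]
grip_width: 14.4
finger_force: 30.0
```

Request:
send_rows:
  offset:
    - [0,0,-0.884]
    - [0,0,-0.884]
    - [0,0,-0.884]
  delta_rot:
    - [0,0,0]
    - [0,0,0]
    - [0,0,0]

```text
time: 6.6
tool_pos: [431.8, -349.2, 113.4]
tcp_rot: [3.139, 0.007, 2.024]
contact_force: [-0.3, 0.3, -0.5]
grip_width: 14.6
finger_force: 30.0
```

```bash
python3 - <<'E'
from plan import *
print(now()[0],now()[1].as_euler('xyz',degrees=True),get_obs()['grip_width'])
B=(548.7,-43.6); T=rot(84.3)
print('C cycle'); p2=(504.1,-87.4)
C=rot(43.5)
plan(((p2[0],p2[1],13.5),T),[(*p2,110,T,0),(612,-350,110,C,1),(612,-350,4,C,2),(612,-350,110,C,0),(543.9,-91.3,110,T,1),(543.9,-91.3,13.5,T,2)])
E
```

```text
[ 431.84585512 -349.17156683  113.3869866 ] [179.87422677   0.39224903 115.99410216] 14.639088968988538
C cycle
{"off": [0.0, 0.0, -0.804], "rot": [0.0, 0.0, 0.0], "n": 2, "grip": null}
{"off": [-1.0, 0.533, -0.0], "rot": [0.0, -0.0, 0.0543], "n": 3, "grip": null}
{"off": [-0.832, 0.91, -0.0], "rot": [-0.0, -0.0, 0.059], "n": 4, "grip": null}
{"off": [0.0, -0.0, 0.883], "rot": [-0.0, -0.0, 0.0], "n": 4, "grip": null}
{"off": [0.0, -0.0, -0.883], "rot": [-0.0, -0.0, 0.0], "n": 2, "grip": null}
{"off": [0.549, -1.0, -0.0], "rot": [-0.0, 0.0, -0.058], "n": 3, "grip": null}
{"off": [0.83, -0.705, -0.0], "rot": [-0.0, 0.0, -0.0553], "n": 4, "grip": null}
{"off": [-0.0, -0.0, 0.804], "rot": [-0.0, 0.0, -0.0], "n": 4, "grip": null}
end [543.9 -91.3  13.5]
```

Request:
send_rows:
  offset:
    - [1.0,0.897,0]
    - [1.0,0.897,0]
    - [1.0,0.897,0]
  delta_rot:
    - [0,0,0.0526]
    - [0,0,0.0526]
    - [0,0,0.0526]

```text
time: 6.98
tool_pos: [473.9, -189.7, 108.6]
tcp_rot: [-3.139, -0.002, 1.693]
contact_force: [-0.8, -0.5, 0.0]
grip_width: 14.6
finger_force: 30.0
```

Request:
send_rows:
  offset:
    - [0.834,0.354,0]
    - [0.834,0.354,0]
    - [0.834,0.354,0]
    - [0.834,0.354,0]
  delta_rot:
    - [0,0,0.0354]
    - [0,0,0.0354]
    - [0,0,0.0354]
    - [0,0,0.0354]

```text
time: 7.48
tool_pos: [503.8, -88.0, 109.1]
tcp_rot: [-3.14, -0.0, 1.473]
contact_force: [-0.3, 0.2, -0.4]
grip_width: 14.4
finger_force: 30.0
```

Request:
send_rows:
  offset:
    - [0,0,0.6]
    - [0,0,0.6]
    - [0,0,0.804]
    - [0,0,0.804]
    - [0,0,0.804]
  delta_rot:
    - [0,0,0]
    - [0,0,0]
    - [0,0,0]
    - [0,0,0]
    - [0,0,0]

```text
time: 8.1
tool_pos: [505.0, -88.7, 14.9]
tcp_rot: [3.14, 0.0, 1.471]
contact_force: [0.7, 0.2, -0.3]
grip_width: 14.2
finger_force: 30.0
```

Request:
send_rows:
  offset:
    - [0,0,0]
    - [0,0,0]
    - [0,0,0]
  delta_rot:
    - [0,0,0]
    - [0,0,0]
    - [0,0,0]
  grip: 0.22

```text
time: 8.48
tool_pos: [504.6, -88.0, 14.0]
tcp_rot: [3.141, 0.0, 1.472]
contact_force: [-0.2, -0.1, -0.0]
grip_width: 20.1
finger_force: 0.0
```

Request:
send_rows:
  offset:
    - [0,0,-0.3]
    - [0,0,-0.804]
    - [0,0,-0.804]
    - [0,0,-0.804]
  delta_rot:
    - [0,0,0]
    - [0,0,0]
    - [0,0,0]
    - [0,0,0]

```text
time: 8.98
tool_pos: [504.0, -87.8, 109.9]
tcp_rot: [-3.141, -0.0, 1.472]
contact_force: [-0.1, -0.7, -0.9]
grip_width: 19.8
finger_force: 0.0
```

```bash
python3 - <<'E'
from plan import *
print(now()[0],now()[1].as_euler('xyz',degrees=True))
for r in barrels([(521,-232,148),(612,-350,43),(515,-346,127),(596,-233,0)],['top','scene']): print(r)
cal,im=snap('wrist','w2.png')
E
```

```text
[504.02497425 -87.8495549  109.8732561 ] [-1.79991905e+02 -6.20302963e-03  8.43211225e+01]
(1, [519.38, -233.09, 147.67, 0.74])
(2, [612.38, -351.05, 45.92, 0.86])
(2, [516.22, -348.32, 127.71, 0.85])
(2, [597.48, -233.66, 179.07, 0.9])
```

View pics/w2.png

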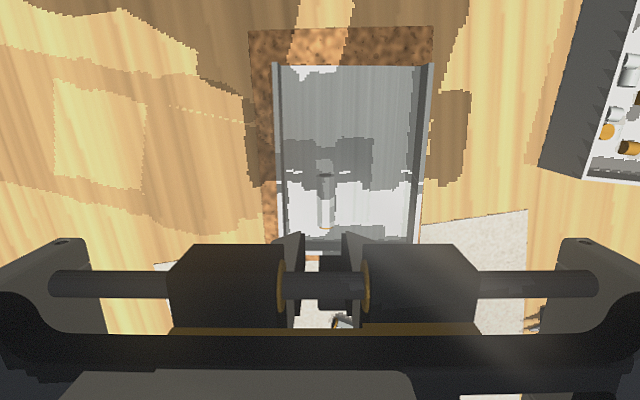

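The first blank lies straight in the tray at about (326,200), close to the wall but clear of it. Next is blank C.

Request:
send_rows:
  offset:
    - [-1.0,0.533,0]
    - [-1.0,0.533,0]
    - [-1.0,0.533,0]
  delta_rot:
    - [0,0,0.0543]
    - [0,0,0.0543]
    - [0,0,0.0543]
  grip: 0.5

```text
time: 9.6
tool_pos: [556.7, -217.2, 109.0]
tcp_rot: [3.141, 0.0, 1.126]
contact_force: [-0.4, 1.3, -0.5]
grip_width: 44.2
finger_force: 0.0
```

Request:
send_rows:
  offset:
    - [-0.832,0.91,0]
    - [-0.832,0.91,0]
    - [-0.832,0.91,0]
    - [-0.832,0.91,0]
  delta_rot:
    - [0,0,0.059]
    - [0,0,0.059]
    - [0,0,0.059]
    - [0,0,0.059]

```text
time: 10.1
tool_pos: [611.8, -351.1, 108.3]
tcp_rot: [-3.139, 0.0, 0.759]
contact_force: [-1.0, 0.2, -0.3]
grip_width: 46.1
finger_force: 0.0
```

Request:
send_rows:
  offset:
    - [0,0,0.883]
    - [0,0,0.883]
    - [0,0,0.883]
    - [0,0,0.883]
  delta_rot:
    - [0,0,0]
    - [0,0,0]
    - [0,0,0]
    - [0,0,0]

```text
time: 10.6
tool_pos: [612.1, -348.6, 4.0]
tcp_rot: [-3.14, -0.0, 0.762]
contact_force: [0.1, -0.5, -0.5]
grip_width: 46.0
finger_force: 0.0
```

Request:
send_rows:
  offset:
    - [0,0,0]
    - [0,0,0]
    - [0,0,0]
    - [0,0,0]
    - [0,0,0]
    - [0,0,0]
  delta_rot:
    - [0,0,0]
    - [0,0,0]
    - [0,0,0]
    - [0,0,0]
    - [0,0,0]
    - [0,0,0]
  grip: 0

```text
time: 11.35
tool_pos: [612.3, -350.6, 4.1]
tcp_rot: [-3.142, -0.0, 0.76]
contact_force: [-0.2, 0.9, 1.4]
grip_width: 14.7
finger_force: 30.0
```

Request:
send_rows:
  offset:
    - [0,0,-0.883]
    - [0,0,-0.883]
    - [0,0,-0.883]
  delta_rot:
    - [0,0,0]
    - [0,0,0]
    - [0,0,0]

```text
time: 11.72
tool_pos: [614.4, -352.1, 115.1]
tcp_rot: [3.133, -0.002, 0.76]
contact_force: [-0.4, 0.2, -0.1]
grip_width: 14.5
finger_force: 30.0
```

Request:
send_rows:
  offset:
    - [0.549,-1.0,0]
    - [0.549,-1.0,0]
    - [0.549,-1.0,0]
  delta_rot:
    - [0,0,-0.058]
    - [0,0,-0.058]
    - [0,0,-0.058]

```text
time: 12.1
tool_pos: [575.6, -214.2, 108.8]
tcp_rot: [-3.137, -0.001, 1.128]
contact_force: [0.1, -0.9, -0.9]
grip_width: 14.5
finger_force: 30.0
```

Request:
send_rows:
  offset:
    - [0.83,-0.705,0]
    - [0.83,-0.705,0]
    - [0.83,-0.705,0]
    - [0.83,-0.705,0]
  delta_rot:
    - [0,0,-0.0553]
    - [0,0,-0.0553]
    - [0,0,-0.0553]
    - [0,0,-0.0553]

```text
time: 12.6
tool_pos: [544.7, -92.4, 109.8]
tcp_rot: [3.141, 0.001, 1.47]
contact_force: [0.4, -1.0, -0.8]
grip_width: 14.7
finger_force: 30.0
```

Request:
send_rows:
  offset:
    - [0,0,0.6]
    - [0,0,0.6]
    - [0,0,0.804]
    - [0,0,0.804]
    - [0,0,0.804]
  delta_rot:
    - [0,0,0]
    - [0,0,0]
    - [0,0,0]
    - [0,0,0]
    - [0,0,0]

```text
time: 13.22
tool_pos: [545.2, -92.8, 14.9]
tcp_rot: [3.14, 0.0, 1.47]
contact_force: [0.9, 0.1, -0.9]
grip_width: 14.3
finger_force: 30.0
```

Request:
send_rows:
  offset:
    - [0,0,0]
    - [0,0,0]
    - [0,0,0]
  delta_rot:
    - [0,0,0]
    - [0,0,0]
    - [0,0,0]
  grip: 0.22

```text
time: 13.6
tool_pos: [544.5, -91.9, 14.1]
tcp_rot: [3.141, 0.0, 1.472]
contact_force: [0.1, 0.5, 0.1]
grip_width: 20.2
finger_force: 0.0
```

Request:
send_rows:
  offset:
    - [0,0,-0.3]
    - [0,0,-0.804]
    - [0,0,-0.804]
    - [0,0,-0.804]
  delta_rot:
    - [0,0,0]
    - [0,0,0]
    - [0,0,0]
    - [0,0,0]

```text
time: 14.1
tool_pos: [543.8, -91.7, 109.8]
tcp_rot: [-3.141, -0.0, 1.472]
contact_force: [-0.6, 0.2, -1.0]
grip_width: 19.9
finger_force: 0.0
```

```bash
python3 - <<'E'
from plan import *
print(now()[0],now()[1].as_euler('xyz',degrees=True))
for r in barrels([(521,-232,148),(515,-346,127),(596,-233,0)],['top','scene']): print(r)
T=rot(84.3); E_=rot(0); D=rot(127)
plan(((543.9,-91.3,110),T),[(515.5,-347,110,D,1),(515.5,-347,4,D,2),(515.5,-347,110,D,0),(508.9,-39.6,110,T,1),(508.9,-39.6,13.5,T,2),(508.9,-39.6,110,T,2)])
print('E')
plan(((508.9,-39.6,110),T),[(599,-233,110,E_,1),(599,-233,4,E_,2),(599,-233,110,E_,0),(548.7,-43.6,110,T,1),(548.7,-43.6,13.5,T,2)])
E
```

```text
[543.80919664 -91.71078843 109.84257357] [-1.79984671e+02 -8.56292057e-03  8.43175770e+01]
(2, [521.12, -234.42, 150.35, 0.64])
(1, [514.66, -345.93, 128.99, 0.9])
(2, [597.6, -234.17, 179.04, 0.61])
{"off": [-1.0, -0.011, -0.0], "rot": [0.0, 0.0, -0.0553], "n": 3, "grip": null}
{"off": [-1.0, -0.375, -0.0], "rot": [-0.0, 0.0, -0.0591], "n": 3, "grip": null}
{"off": [-0.057, -0.051, -0.0], "rot": [-0.0, 0.0, -0.0042], "n": 2, "grip": null}
{"off": [0.0, 0.0, 0.883], "rot": [-0.0, 0.0, -0.0], "n": 4, "grip": null}
{"off": [0.0, 0.0, -0.883], "rot": [-0.0, 0.0, -0.0], "n": 2, "grip": null}
{"off": [1.0, 0.72, -0.0], "rot": [0.0, 0.0, 0.057], "n": 3, "grip": null}
{"off": [1.0, 0.273, -0.0], "rot": [-0.0, -0.0, 0.048], "n": 3, "grip": null}
{"off": [0.294, -0.01, -0.0], "rot": [-0.0, 0.0, 0.0136], "n": 2, "grip": null}
{"off": [-0.0, -0.0, 0.804], "rot": [-0.0, -0.0, -0.0], "n": 4, "grip": null}
{"off": [-0.0, -0.0, -0.804], "rot": [-0.0, -0.0, -0.0], "n": 4, "grip": null}
end [509.  -39.6 110. ]
E
{"off": [-1.0, 0.593, 0.0], "rot": [0.0, -0.0, 0.1531], "n": 6, "grip": null}
{"off": [-0.045, 0.614, 0.0], "rot": [-0.0, -0.0, 0.0811], "n": 4, "grip": null}
{"off": [-0.0, -0.0, 0.883], "rot": [-0.0, -0.0, -0.0], "n": 4, "grip": null}
{"off": [-0.0, -0.0, -0.883], "rot": [-0.0, -0.0, -0.0], "n": 2, "grip": null}
{"off": [-0.266, -1.0, 0.0], "rot": [0.0, 0.0, -0.1484], "n": 6, "grip": null}
{"off": [0.373, -0.468, 0.0], "rot": [0.0, 0.0, -0.0858], "n": 4, "grip": null}
{"off": [0.0, 0.0, 0.804], "rot": [-0.0, 0.0, -0.0], "n": 4, "grip": null}
end [548.7 -43.6  13.5]
```

Request:
send_rows:
  offset:
    - [-1.0,-0.011,0]
    - [-1.0,-0.011,0]
    - [-1.0,-0.011,0]
  delta_rot:
    - [0,0,-0.0553]
    - [0,0,-0.0553]
    - [0,0,-0.0553]
  grip: 0.5

```text
time: 14.68
tool_pos: [530.1, -214.9, 109.0]
tcp_rot: [-3.141, -0.0, 1.816]
contact_force: [-0.6, 0.8, -0.1]
grip_width: 43.9
finger_force: 0.0
```

Request:
send_rows:
  offset:
    - [-1.0,-0.375,0]
    - [-1.0,-0.375,0]
    - [-1.0,-0.375,0]
  delta_rot:
    - [0,0,-0.0591]
    - [0,0,-0.0591]
    - [0,0,-0.0591]

```text
time: 15.05
tool_pos: [516.0, -341.4, 108.9]
tcp_rot: [-3.141, -0.0, 2.187]
contact_force: [0.2, -0.3, 0.2]
grip_width: 46.4
finger_force: 0.0
```

Request:
send_rows:
  offset:
    - [-0.057,-0.051,0]
    - [-0.057,-0.051,0.4]
    - [-0.057,-0.051,0.883]
    - [-0.057,-0.051,0.883]
    - [-0.057,-0.051,0.883]
  delta_rot:
    - [0,0,-0.0042]
    - [0,0,-0.0042]
    - [0,0,-0.0042]
    - [0,0,-0.0042]
    - [0,0,-0.0042]

```text
time: 15.68
tool_pos: [515.9, -345.9, 3.4]
tcp_rot: [-3.142, -0.002, 2.216]
contact_force: [-0.4, 1.4, -0.8]
grip_width: 45.8
finger_force: 0.0
```

Request:
send_rows:
  offset:
    - [0,0,0]
    - [0,0,0]
    - [0,0,0]
    - [0,0,0]
    - [0,0,0]
    - [0,0,0]
  delta_rot:
    - [0,0,0]
    - [0,0,0]
    - [0,0,0]
    - [0,0,0]
    - [0,0,0]
    - [0,0,0]
  grip: 0

```text
time: 16.42
tool_pos: [515.9, -347.7, 4.2]
tcp_rot: [3.141, 0.0, 2.217]
contact_force: [-0.8, 0.4, 0.9]
grip_width: 14.2
finger_force: 30.0
```

Request:
send_rows:
  offset:
    - [0,0,-0.883]
    - [0,0,-0.883]
    - [0,0,-0.883]
  delta_rot:
    - [0,0,0]
    - [0,0,0]
    - [0,0,0]

```text
time: 16.8
tool_pos: [517.6, -349.3, 114.2]
tcp_rot: [3.14, 0.008, 2.217]
contact_force: [0.2, 0.1, -0.8]
grip_width: 14.4
finger_force: 30.0
```

Request:
send_rows:
  offset:
    - [1.0,0.72,0]
    - [1.0,0.72,0]
    - [1.0,0.72,0]
  delta_rot:
    - [0,0,0.057]
    - [0,0,0.057]
    - [0,0,0.057]

```text
time: 17.18
tool_pos: [511.5, -196.4, 108.9]
tcp_rot: [-3.14, -0.003, 1.86]
contact_force: [-0.8, -0.5, -0.3]
grip_width: 14.5
finger_force: 30.0
```

Request:
send_rows:
  offset:
    - [1.0,0.273,0]
    - [1.0,0.273,0]
    - [1.0,0.273,0]
  delta_rot:
    - [0,0,0.048]
    - [0,0,0.048]
    - [0,0,0.048]

```text
time: 17.55
tool_pos: [509.2, -72.2, 109.3]
tcp_rot: [-3.14, -0.001, 1.562]
contact_force: [0.6, -0.4, -0.7]
grip_width: 14.4
finger_force: 30.0
```

Request:
send_rows:
  offset:
    - [0.294,-0.01,0]
    - [0.294,-0.01,0]
    - [0.294,-0.01,0]
  delta_rot:
    - [0,0,0.0136]
    - [0,0,0.0136]
    - [0,0,0.0136]

```text
time: 17.92
tool_pos: [509.5, -41.5, 109.7]
tcp_rot: [-3.142, 0.0, 1.473]
contact_force: [-0.4, -0.3, -1.2]
grip_width: 14.5
finger_force: 30.0
```

Request:
send_rows:
  offset:
    - [0,0,0.6]
    - [0,0,0.6]
    - [0,0,0.804]
    - [0,0,0.804]
    - [0,0,0.804]
  delta_rot:
    - [0,0,0]
    - [0,0,0]
    - [0,0,0]
    - [0,0,0]
    - [0,0,0]

```text
time: 18.55
tool_pos: [510.1, -40.8, 15.0]
tcp_rot: [3.14, 0.0, 1.471]
contact_force: [0.3, -0.6, 0.1]
grip_width: 14.8
finger_force: 30.0
```

Request:
send_rows:
  offset:
    - [0,0,0]
    - [0,0,0]
    - [0,0,0]
  delta_rot:
    - [0,0,0]
    - [0,0,0]
    - [0,0,0]
  grip: 0.22

```text
time: 18.92
tool_pos: [509.4, -40.2, 14.0]
tcp_rot: [3.141, 0.0, 1.472]
contact_force: [0.8, -0.2, 1.0]
grip_width: 20.0
finger_force: 0.0
```

Request:
send_rows:
  offset:
    - [0,0,-0.3]
    - [0,0,-0.804]
    - [0,0,-0.804]
    - [0,0,-0.804]
  delta_rot:
    - [0,0,0]
    - [0,0,0]
    - [0,0,0]
    - [0,0,0]

```text
time: 19.42
tool_pos: [508.8, -40.0, 109.9]
tcp_rot: [-3.141, -0.0, 1.472]
contact_force: [0.0, 0.1, -0.9]
grip_width: 20.1
finger_force: 0.0
```

Request:
send_rows:
  offset:
    - [-1.0,0.593,0]
    - [-1.0,0.593,0]
    - [-1.0,0.593,0]
    - [-1.0,0.593,0]
    - [-1.0,0.593,0]
    - [-1.0,0.593,0]
  delta_rot:
    - [0,0,0.1531]
    - [0,0,0.1531]
    - [0,0,0.1531]
    - [0,0,0.1531]
    - [0,0,0.1531]
    - [0,0,0.1531]
  grip: 0.5

```text
time: 20.18
tool_pos: [567.2, -166.3, 108.1]
tcp_rot: [-3.139, 0.002, 0.51]
contact_force: [0.2, 0.6, -0.6]
grip_width: 45.9
finger_force: 0.0
```

Request:
send_rows:
  offset:
    - [-0.045,0.614,0]
    - [-0.045,0.614,0]
    - [-0.045,0.614,0]
    - [-0.045,0.614,0]
  delta_rot:
    - [0,0,0.0811]
    - [0,0,0.0811]
    - [0,0,0.0811]
    - [0,0,0.0811]

```text
time: 20.68
tool_pos: [598.8, -233.4, 108.8]
tcp_rot: [-3.14, 0.002, 0.004]
contact_force: [-0.7, -1.2, -0.1]
grip_width: 46.0
finger_force: 0.0
```

```bash
python3 - <<'E'
from plan import *
print(now()[0],now()[1].as_euler('xyz',degrees=True))
for r in barrels([(521,-232,148),(597,-233,0)],['top','scene','wrist']): print(r)
snap('wrist','w3.png')
E
```

```text
[ 598.84398783 -233.40159928  108.80238111] [-1.79935810e+02  1.06293925e-01  2.12401351e-01]
(2, [523.05, -234.45, 153.12, 0.57])
(2, [597.58, -232.52, 179.69, 0.87])
```

View pics/w3.png

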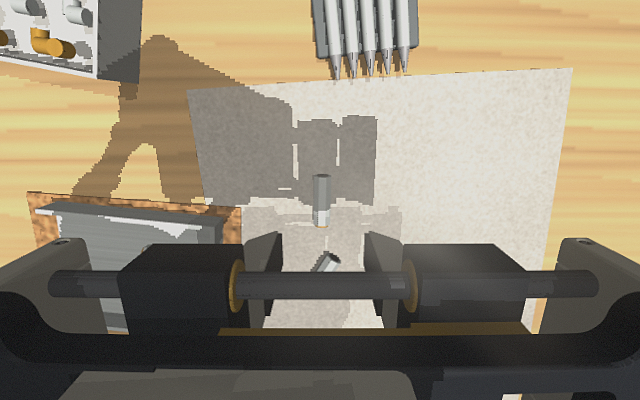

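Four are done or located. The blank at (321,200), E, is directly ahead of the fingers, and B is visible at (326,263).

Request:
send_rows:
  offset:
    - [0,0,0.883]
    - [0,0,0.883]
    - [0,0,0.883]
    - [0,0,0.883]
  delta_rot:
    - [0,0,0]
    - [0,0,0]
    - [0,0,0]
    - [0,0,0]

```text
time: 21.52
tool_pos: [599.5, -233.5, 4.2]
tcp_rot: [-3.142, -0.0, 0.001]
contact_force: [-0.3, 0.7, -0.6]
grip_width: 45.8
finger_force: 0.0
```

Request:
send_rows:
  offset:
    - [0,0,0]
    - [0,0,0]
    - [0,0,0]
    - [0,0,0]
    - [0,0,0]
    - [0,0,0]
  delta_rot:
    - [0,0,0]
    - [0,0,0]
    - [0,0,0]
    - [0,0,0]
    - [0,0,0]
    - [0,0,0]
  grip: 0

```text
time: 22.28
tool_pos: [599.4, -233.6, 4.3]
tcp_rot: [3.142, -0.0, 0.0]
contact_force: [-1.1, 0.5, 1.0]
grip_width: 14.9
finger_force: 30.0
```

Request:
send_rows:
  offset:
    - [0,0,-0.883]
    - [0,0,-0.883]
    - [0,0,-0.883]
  delta_rot:
    - [0,0,0]
    - [0,0,0]
    - [0,0,0]

```text
time: 22.65
tool_pos: [601.6, -234.7, 114.4]
tcp_rot: [3.138, -0.007, 0.0]
contact_force: [-0.2, -1.0, -0.7]
grip_width: 14.3
finger_force: 30.0
```

Request:
send_rows:
  offset:
    - [-0.266,-1.0,0]
    - [-0.266,-1.0,0]
    - [-0.266,-1.0,0]
    - [-0.266,-1.0,0]
    - [-0.266,-1.0,0]
    - [-0.266,-1.0,0]
  delta_rot:
    - [0,0,-0.1484]
    - [0,0,-0.1484]
    - [0,0,-0.1484]
    - [0,0,-0.1484]
    - [0,0,-0.1484]
    - [0,0,-0.1484]

```text
time: 23.4
tool_pos: [566.8, -113.3, 108.9]
tcp_rot: [-3.14, 0.001, 0.931]
contact_force: [0.2, -0.5, -0.3]
grip_width: 14.6
finger_force: 30.0
```

Request:
send_rows:
  offset:
    - [0.373,-0.468,0]
    - [0.373,-0.468,0]
    - [0.373,-0.468,0]
    - [0.373,-0.468,0]
    - [0.373,-0.468,0]
  delta_rot:
    - [0,0,-0.0858]
    - [0,0,-0.0858]
    - [0,0,-0.0858]
    - [0,0,-0.0858]
    - [0,0,-0.0858]

```text
time: 24.02
tool_pos: [548.9, -44.4, 109.7]
tcp_rot: [-3.141, -0.0, 1.466]
contact_force: [0.1, -0.1, -0.8]
grip_width: 14.4
finger_force: 30.0
```

Request:
send_rows:
  offset:
    - [0,0,0.6]
    - [0,0,0.6]
    - [0,0,0.804]
    - [0,0,0.804]
    - [0,0,0.804]
  delta_rot:
    - [0,0,0]
    - [0,0,0]
    - [0,0,0]
    - [0,0,0]
    - [0,0,0]

```text
time: 24.65
tool_pos: [549.9, -44.4, 15.1]
tcp_rot: [3.14, 0.0, 1.471]
contact_force: [-0.2, -0.0, -0.1]
grip_width: 14.5
finger_force: 30.0
```

Request:
send_rows:
  offset:
    - [0,0,0]
    - [0,0,0]
    - [0,0,0]
  delta_rot:
    - [0,0,0]
    - [0,0,0]
    - [0,0,0]
  grip: 0.22

```text
time: 25.02
tool_pos: [549.2, -44.2, 14.0]
tcp_rot: [3.141, -0.0, 1.471]
contact_force: [0.3, -0.0, -0.0]
grip_width: 20.2
finger_force: 0.0
```

Request:
send_rows:
  offset:
    - [0,0,-0.3]
    - [0,0,-0.804]
    - [0,0,-0.804]
    - [0,0,-0.804]
  delta_rot:
    - [0,0,0]
    - [0,0,0]
    - [0,0,0]
    - [0,0,0]

```text
time: 25.52
tool_pos: [548.6, -44.1, 109.8]
tcp_rot: [-3.141, -0.0, 1.472]
contact_force: [-0.2, -1.1, -0.7]
grip_width: 20.1
finger_force: 0.0
```

```bash
python3 - <<'E'
from plan import *
print(now()[0],now()[1].as_euler('xyz',degrees=True))
for r in barrels([(521,-232,148)],['top','scene']): print(r)
for c in('top','scene'):
  cal=optics.get_calibration(c)
  for d in finder.pinpoint('barrel1',c): print(c,d['confidence'],at_z(cal,d['uv'],8).round())
T=rot(84.3); B=rot(148,18); P=rot(174.3,18)
plan(((548.7,-43.6,110),T),[(545,-246,110,rot(148),0),(528,-236,115,B,1),(528,-236,6,B,2),(528,-236,125,B,0),(540.8,-2.6,125,P,1),(540.8,-2.6,15,P,2)])
E
```

```text
[548.64570324 -44.06945572 109.84424705] [-1.79985149e+02 -6.97183317e-03  8.43129632e+01]
(2, [522.31, -234.81, 150.8, 0.89])
top 0.41 [ 521. -232.    8.]
scene 0.73 [527.  22.   8.]
scene 0.66 [ 517. -229.    8.]
scene 0.53 [547. -87.   8.]
scene 0.47 [552. -47.   8.]
scene 0.45 [506. -25.   8.]
scene 0.39 [500. -84.   8.]
{"off": [-1.0, 0.081, 0.0], "rot": [0.0, 0.0, -0.1052], "n": 4, "grip": null}
{"off": [-0.572, -0.374, 0.0], "rot": [-0.0, 0.0, -0.0717], "n": 3, "grip": null}
{"off": [0.164, -0.005, -0.042], "rot": [0.0, 0.05, -0.0], "n": 3, "grip": null}
{"off": [-0.281, 0.0, 0.864], "rot": [0.0, 0.0, -0.0], "n": 4, "grip": null}
{"off": [0.307, 0.0, -0.943], "rot": [0.0, 0.0, -0.0], "n": 2, "grip": null}
{"off": [0.524, 1.0, 0.17], "rot": [0.0132, 0.0, -0.0408], "n": 3, "grip": null}
{"off": [0.178, 0.784, 0.059], "rot": [0.0094, 0.0, -0.0287], "n": 3, "grip": null}
{"off": [-0.283, 0.0, 0.871], "rot": [-0.0, 0.0, -0.0], "n": 4, "grip": null}
end [540.8  -2.7  15. ]
```

Request:
send_rows:
  offset:
    - [-1.0,0.081,0]
    - [-1.0,0.081,0]
    - [-1.0,0.081,0]
    - [-1.0,0.081,0]
  delta_rot:
    - [0,0,-0.1052]
    - [0,0,-0.1052]
    - [0,0,-0.1052]
    - [0,0,-0.1052]
  grip: 0.5

```text
time: 26.32
tool_pos: [546.4, -165.7, 109.3]
tcp_rot: [-3.141, -0.001, 2.135]
contact_force: [-0.2, -0.1, -0.2]
grip_width: 46.0
finger_force: 0.0
```

Request:
send_rows:
  offset:
    - [-0.572,-0.374,0]
    - [-0.572,-0.374,0]
    - [-0.572,-0.374,0]
    - [-0.572,-0.374,0]
  delta_rot:
    - [0,0,-0.0717]
    - [0,0,-0.0717]
    - [0,0,-0.0717]
    - [0,0,-0.0717]

```text
time: 26.82
tool_pos: [545.1, -246.7, 109.4]
tcp_rot: [3.141, -0.001, 2.581]
contact_force: [-0.8, -0.1, -0.3]
grip_width: 45.6
finger_force: 0.0
```

Request:
send_rows:
  offset:
    - [0.164,-0.005,-0.042]
    - [0.164,-0.005,-0.042]
    - [0.164,-0.005,-0.042]
    - [0.164,-0.005,-0.042]
  delta_rot:
    - [0,0.05,0]
    - [0,0.05,0]
    - [0,0.05,0]
    - [0,0.05,0]

```text
time: 27.32
tool_pos: [528.2, -236.1, 114.7]
tcp_rot: [-3.141, -0.313, 2.583]
contact_force: [-0.0, -0.8, 0.4]
grip_width: 45.9
finger_force: 0.0
```

Request:
send_rows:
  offset:
    - [-0.141,0,0.432]
    - [-0.281,0,0.864]
    - [-0.281,0,0.864]
    - [-0.281,0,0.864]
  delta_rot:
    - [0,0,0]
    - [0,0,0]
    - [0,0,0]
    - [0,0,0]

```text
time: 27.82
tool_pos: [528.3, -236.3, 6.8]
tcp_rot: [-3.142, -0.313, 2.583]
contact_force: [0.5, -1.1, 0.3]
grip_width: 45.9
finger_force: 0.0
```

Request:
send_rows:
  offset:
    - [0,0,0]
    - [0,0,0]
    - [0,0,0]
    - [0,0,0]
    - [0,0,0]
    - [0,0,0]
  delta_rot:
    - [0,0,0]
    - [0,0,0]
    - [0,0,0]
    - [0,0,0]
    - [0,0,0]
    - [0,0,0]
  grip: 0

```text
time: 28.58
tool_pos: [528.5, -236.6, 6.2]
tcp_rot: [3.141, -0.314, 2.583]
contact_force: [0.0, 0.2, 2.1]
grip_width: 14.8
finger_force: 30.0
```

Request:
send_rows:
  offset:
    - [0.307,0,-0.943]
    - [0.307,0,-0.943]
    - [0.307,0,-0.943]
  delta_rot:
    - [0,0,0]
    - [0,0,0]
    - [0,0,0]

```text
time: 28.95
tool_pos: [530.6, -237.9, 129.7]
tcp_rot: [3.141, -0.304, 2.583]
contact_force: [0.0, 0.1, -1.0]
grip_width: 13.8
finger_force: 30.0
```

Request:
send_rows:
  offset:
    - [0.524,1.0,0.17]
    - [0.524,1.0,0.17]
    - [0.524,1.0,0.17]
  delta_rot:
    - [0.0132,0,-0.0408]
    - [0.0132,0,-0.0408]
    - [0.0132,0,-0.0408]

```text
time: 29.32
tool_pos: [535.3, -95.6, 124.0]
tcp_rot: [3.14, -0.317, 2.858]
contact_force: [0.5, -0.9, -0.7]
grip_width: 14.3
finger_force: 30.0
```

Request:
send_rows:
  offset:
    - [0.178,0.784,0.059]
    - [0.178,0.784,0.059]
    - [0.178,0.784,0.059]
    - [0.178,0.784,0.059]
  delta_rot:
    - [0.0094,0,-0.0287]
    - [0.0094,0,-0.0287]
    - [0.0094,0,-0.0287]
    - [0.0094,0,-0.0287]

```text
time: 29.82
tool_pos: [541.0, -4.3, 124.3]
tcp_rot: [-3.141, -0.315, 3.041]
contact_force: [0.1, -0.1, -0.9]
grip_width: 14.3
finger_force: 30.0
```

```bash
python3 - <<'E'
from plan import *
print(now()[0],now()[1].as_euler('xyz',degrees=True),rot(174.3,18).as_euler('xyz',degrees=True))
snap('scene','s2.png'); snap('wrist','w4.png')
a,b=[cv2.imread('pics/'+f) for f in('s2.png','w4.png')]
cv2.imwrite('pics/m1.png',np.hstack([cv2.resize(a[120:380,100:420],(400,325)),cv2.resize(b,(400,325))]))
E
```

```text
[540.96992112  -4.30543047 124.3347617 ] [-179.95868083  -18.04866758  174.24387883] [180.  -18.  174.3]
```

View pics/m1.png

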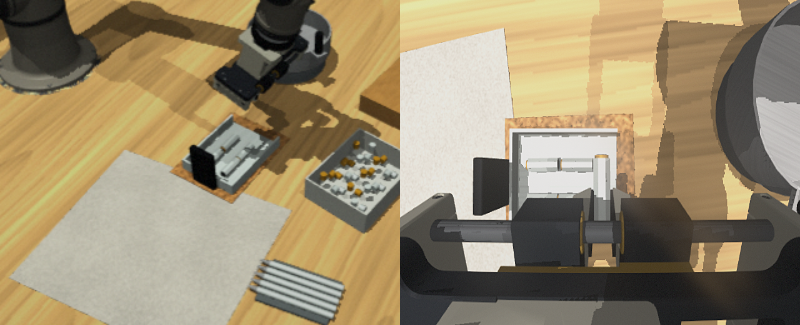

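Four blanks lie in the tray and the paper is empty. The held blank at (601,185) in the right half sits crosswise over the mouth, so I'll lower it in and release it.

Request:
send_rows:
  offset:
    - [-0.141,0,0.435]
    - [-0.22,0,0.67]
    - [-0.283,0,0.871]
    - [-0.283,0,0.871]
    - [-0.283,0,0.871]
  delta_rot:
    - [0,0,0]
    - [0,0,0]
    - [0,0,0]
    - [0,0,0]
    - [0,0,0]

```text
time: 30.55
tool_pos: [541.3, -4.4, 15.1]
tcp_rot: [-3.141, -0.314, 3.04]
contact_force: [-0.4, 0.8, -0.8]
grip_width: 14.6
finger_force: 30.0
```

Request:
send_rows:
  offset:
    - [0,0,0]
    - [0,0,0]
    - [0,0,0]
    - [0,0,0]
  delta_rot:
    - [0,0,0]
    - [0,0,0]
    - [0,0,0]
    - [0,0,0]
  grip: 0.24

```text
time: 31.05
tool_pos: [541.2, -3.2, 15.2]
tcp_rot: [-3.142, -0.314, 3.042]
contact_force: [0.4, -0.5, 0.3]
grip_width: 22.0
finger_force: 0.1
```

Request:
send_rows:
  offset:
    - [0.1,0,-0.3]
    - [0.309,0,-0.951]
    - [0.309,0,-0.951]
    - [0.309,0,-0.951]
  delta_rot:
    - [0,0,0]
    - [0,0,0]
    - [0,0,0]
    - [0,0,0]

```text
time: 31.55
tool_pos: [542.0, -3.3, 136.6]
tcp_rot: [-3.141, -0.31, 3.042]
contact_force: [0.6, -0.3, -0.5]
grip_width: 21.8
finger_force: 0.0
```

```bash
python3 - <<'E'
from plan import *
print(now()[0],now()[1].as_euler('xyz',degrees=True))
# pull back to look at the tray: above handle, tool x at 84.3, higher
plan(((540.8,-2.7,135),rot(174.3,18)),[(519,-190,230,rot(84.3),2)])
E
```

```text
[541.99857345  -3.29276334 136.61476714] [-179.98526179  -17.77360138  174.31061466]
{"off": [0.171, -1.0, -0.474], "rot": [-0.025, -0.025, 0.1577], "n": 6, "grip": null}
{"off": [-0.443, -0.333, -0.319], "rot": [-0.0142, -0.0143, 0.0901], "n": 6, "grip": null}
end [ 519. -190.  230.]
```

Request:
send_rows:
  offset:
    - [0.171,-1.0,-0.474]
    - [0.171,-1.0,-0.474]
    - [0.171,-1.0,-0.474]
    - [0.171,-1.0,-0.474]
    - [0.171,-1.0,-0.474]
    - [0.171,-1.0,-0.474]
  delta_rot:
    - [-0.025,-0.025,0.1577]
    - [-0.025,-0.025,0.1577]
    - [-0.025,-0.025,0.1577]
    - [-0.025,-0.025,0.1577]
    - [-0.025,-0.025,0.1577]
    - [-0.025,-0.025,0.1577]
  grip: 0.5

```text
time: 32.3
tool_pos: [526.4, -122.3, 193.8]
tcp_rot: [-3.08, -0.111, 2.03]
contact_force: [0.2, -0.0, -0.5]
grip_width: 45.8
finger_force: 0.0
```

Request:
send_rows:
  offset:
    - [-0.443,-0.333,-0.319]
    - [-0.443,-0.333,-0.319]
    - [-0.443,-0.333,-0.319]
    - [-0.443,-0.333,-0.319]
    - [-0.443,-0.333,-0.319]
    - [-0.443,-0.333,-0.319]
  delta_rot:
    - [-0.0142,-0.0143,0.0901]
    - [-0.0142,-0.0143,0.0901]
    - [-0.0142,-0.0143,0.0901]
    - [-0.0142,-0.0143,0.0901]
    - [-0.0142,-0.0143,0.0901]
    - [-0.0142,-0.0143,0.0901]

```text
time: 33.05
tool_pos: [519.4, -190.3, 229.5]
tcp_rot: [-3.14, -0.0, 1.474]
contact_force: [0.0, -0.5, 0.3]
grip_width: 45.8
finger_force: 0.0
```

```bash
python3 - <<'E'
from plan import *
print(now()[0],now()[1].as_euler('xyz',degrees=True),get_obs()['joint_positions'].round(3))
C={c:snap(c,f'{c}5.png')[0] for c in('top','scene','wrist')}
for t,z in (('tray_handle',88),('tray_mouth',7),('pan_centre',45),('pan_knob',138),('tray',3),('mat',0)):
    rs=[]
    for c in C:
        for d in finder.pinpoint(t,c)[:1]:
            print(t,c,round(d['confidence'],2),at_z(C[c],d['uv'],z).round(1)); rs.append(ray(C[c],d['uv']))
    if len(rs)>1: print('  tri',tri(rs).round(1))
for d in finder.silhouettes('pan_centre','top')[:1]+finder.silhouettes('pan','top')[:1]:
    k=max(cv2.findContours(d['region'].astype(np.uint8),0,2)[0],key=cv2.contourArea)
    P=np.array([at_z(C['top'],q,90)[:2] for q in k[:,0]]); 
    from scipy.optimize import least_squares
    s=least_squares(lambda v:np.hypot(*(P-v[:2]).T)-94,[485,265],loss='soft_l1'); print('pan rim',s.x,s.cost/len(P))
E
```

```text
[ 519.39560825 -190.30391508  229.50546956] [-1.79928735e+02 -1.34377451e-02  8.44281865e+01] [-0.49   0.392  1.44  -0.     1.311 -0.392]
tray_handle top 0.81 [ 519.7 -143.    88. ]
tray_handle scene 0.97 [ 512.5 -140.3   88. ]
tray_handle wrist 0.83 [ 524.1 -143.1   88. ]
  tri [ 520.2 -143.5   94.7]
tray_mouth top 0.77 [535.7  21.7   7. ]
tray_mouth scene 0.88 [526.   27.8   7. ]
  tri [533.5  20.2  16.9]
pan_centre top 0.86 [485.4 260.3  45. ]
pan_centre scene 0.97 [479.7 265.7  45. ]
pan_centre wrist 0.64 [513.3 -46.2  45. ]
  tri [521.   94.  165.3]
pan_knob top 0.57 [578.6 216.3 138. ]
pan_knob scene 0.68 [ 766.2 -352.6  138. ]
pan_knob wrist 0.35 [517.8 -64.  138. ]
  tri [ 525.3  210.7 -744.6]
tray top 0.58 [532.1 -61.7   3. ]
tray scene 0.85 [527.4 -58.5   3. ]
tray wrist 0.84 [528.  -56.9   3. ]
  tri [529.7 -60.1   6.6]
mat top 0.51 [498.1 -40.1   0. ]
mat scene 0.73 [453.3 -60.7   0. ]
  tri [478.9 -54.3   9.5]
pan rim [485.13980218 258.94245655] 2.2705317427833167
```

View pics/wrist5.png

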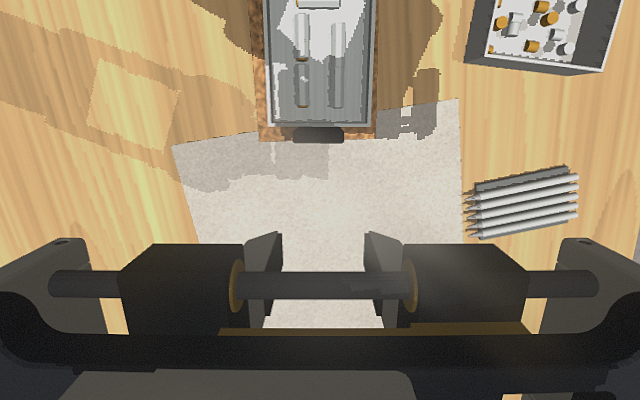

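All five blanks are in the tray: two in each lane at (303,35)/(303,85) and (337,40)/(337,80), and the crosswise one at (318,3). The handle top is at (319,135), so I can now grip the tray.

```bash
cat >> plan.py <<'E'
def calls(start,targets):
    """exact per-row targets; targets: list of calls, each a list of (xyz,R)."""
    p,r=start
    for call in targets:
        off=[np.round(r.inv().apply(np.array(t)-p)/120,3).tolist() for t,_ in call]
        ro=[np.round((r.inv()*q).as_rotvec()/(2*np.pi),4).tolist() for _,q in call]
        print(json.dumps({'offset':off})); print(json.dumps({'delta_rot':ro}))
        p=np.array(p)+r.apply(np.array(off[-1])*120); r=r*R.from_rotvec(np.array(ro[-1])*2*np.pi)
    print('end',np.round(p,1),r.as_euler('xyz',degrees=True).round(1))
E
python3 - <<'E'
from plan import *
H=rot(174.3)
plan(((519,-190,230),rot(84.3)),[(520,-142,130,H,1),(520,-142,49,H,2)])
f=np.array([.0993,.995,0]);u=np.array([0,0,1.])
tilt=lambda th:H*R.from_euler('x',th,degrees=True)
def tip(m,th):
    t=np.radians(th); return np.array(m)-f*(160*np.cos(t)-42*np.sin(t))+u*(160*np.sin(t)+42*np.cos(t))
st=np.array([520,-142,49.]); 
m0=st+160*f-42*u; m1=m0+[0,0,40]; m2=m0+[0,0,125]; M=np.array([478,218,m2[2]]); M3=np.array([478,218,104])
L=lambda a,b,n,ta,tb:[(tip(a+(b-a)*k/n,ta+(tb-ta)*k/n),tilt(ta+(tb-ta)*k/n)) for k in range(1,n+1)]
print('lift'); calls((st,H),[L(m0,m0+[0,0,10],2,0,0)+L(m0+[0,0,10],m2,6,0,-8)[:4], [(tip(m2,-8),tilt(-8))]*1])
E
```

```text
{"off": [0.372, -0.029, 0.778], "rot": [0.0, 0.0, -0.2333], "n": 8, "grip": null}
{"off": [0.005, 0.026, 0.055], "rot": [-0.0, 0.0, -0.0167], "n": 2, "grip": null}
{"off": [0.0, 0.0, 0.675], "rot": [-0.0, 0.0, -0.0], "n": 4, "grip": null}
end [ 520.  -142.1   49. ]
lift
{"offset": [[0.0, 0.0, -0.042], [0.0, 0.0, -0.083], [-0.0, -0.008, -0.212], [-0.0, -0.015, -0.34], [-0.0, -0.021, -0.469], [-0.0, -0.027, -0.597]]}
{"delta_rot": [[0.0, 0.0, 0.0], [0.0, 0.0, 0.0], [-0.0037, 0.0, 0.0], [-0.0074, 0.0, 0.0], [-0.0111, 0.0, 0.0], [-0.0148, -0.0, -0.0]]}
{"offset": [[-0.0, 0.015, -0.255]]}
{"delta_rot": [[-0.0074, -0.0, -0.0]]}
end [ 519.6 -146.3  151.3] [172.   -0.  174.3]
```

Request:
send_rows:
  offset:
    - [0.372,-0.029,0.2]
    - [0.372,-0.029,0.4]
    - [0.372,-0.029,0.778]
    - [0.372,-0.029,0.778]
    - [0.372,-0.029,0.778]
    - [0.372,-0.029,0.778]
    - [0.372,-0.029,0.778]
    - [0.372,-0.029,0.778]
  delta_rot:
    - [0,0,-0.2333]
    - [0,0,-0.2333]
    - [0,0,-0.2333]
    - [0,0,-0.2333]
    - [0,0,-0.2333]
    - [0,0,-0.2333]
    - [0,0,-0.2333]
    - [0,0,-0.2333]

```text
time: 35.2
tool_pos: [520.4, -145.8, 136.8]
tcp_rot: [-3.141, 0.0, 2.942]
contact_force: [0.6, -0.3, 0.5]
grip_width: 45.7
finger_force: 0.0
```

Request:
send_rows:
  offset:
    - [0.005,0.026,0.055]
    - [0.005,0.026,0.055]
    - [0.005,0.026,0.055]
  delta_rot:
    - [0,0,-0.0167]
    - [0,0,-0.0167]
    - [0,0,-0.0167]

```text
time: 35.58
tool_pos: [520.4, -142.7, 130.3]
tcp_rot: [-3.141, 0.0, 3.04]
contact_force: [0.4, 0.8, 0.2]
grip_width: 46.1
finger_force: 0.0
```

Request:
send_rows:
  offset:
    - [0,0,0.3]
    - [0,0,0.675]
    - [0,0,0.675]
    - [0,0,0.675]
  delta_rot:
    - [0,0,0]
    - [0,0,0]
    - [0,0,0]
    - [0,0,0]

```text
time: 36.08
tool_pos: [521.3, -143.0, 50.6]
tcp_rot: [-3.141, 0.002, 3.041]
contact_force: [-0.6, -0.3, 0.4]
grip_width: 46.1
finger_force: 0.0
```

```bash
python3 - <<'E'
from plan import *
o=get_obs(); print(o['tool_pos'],now()[1].as_euler('xyz',degrees=True),o['contact_force'],o['grip_width'])
snap('wrist','w6.png')
E
```

```text
[ 521.27294563 -143.04356844   50.57853982] [-1.79945306e+02  1.03537138e-01  1.74255112e+02] [-0.61545325 -0.30457054  0.4352769 ] 46.13603207177564
```

View pics/w6.png

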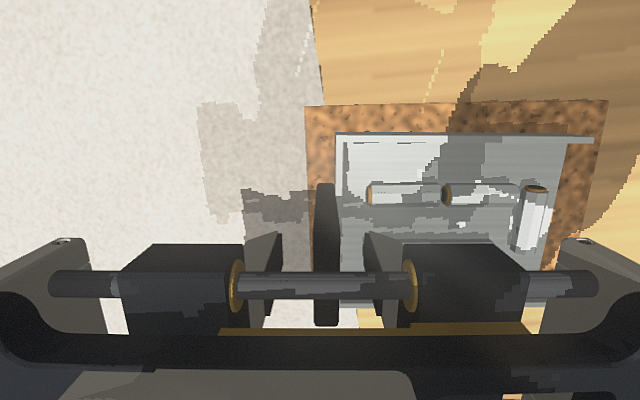

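The handle, at x from 315 to 338, is centred between the fingers, and the blanks are undisturbed. I'll close and lift gently with the mouth slightly up.

Request:
send_rows:
  offset:
    - [0,0,0]
    - [0,0,0]
    - [0,0,0]
    - [0,0,0]
    - [0,0,0]
    - [0,0,0]
    - [0,0,0]
  delta_rot:
    - [0,0,0]
    - [0,0,0]
    - [0,0,0]
    - [0,0,0]
    - [0,0,0]
    - [0,0,0]
    - [0,0,0]
  grip: 0

```text
time: 37.0
tool_pos: [520.4, -142.5, 49.3]
tcp_rot: [-3.141, 0.0, 3.042]
contact_force: [-0.7, 1.2, 5.3]
grip_width: 11.8
finger_force: 30.0
```

Request:
send_rows:
  offset:
    - [0,0,-0.042]
    - [0,0,-0.083]
    - [0,-0.008,-0.212]
    - [0,-0.015,-0.34]
    - [0,-0.021,-0.469]
    - [0,-0.027,-0.597]
  delta_rot:
    - [0,0,0]
    - [0,0,0]
    - [-0.0037,0,0]
    - [-0.0074,0,0]
    - [-0.0111,0,0]
    - [-0.0148,0,0]

```text
time: 37.75
tool_pos: [519.7, -145.9, 121.1]
tcp_rot: [3.048, -0.001, 3.042]
contact_force: [0.2, 0.8, -4.2]
grip_width: 12.2
finger_force: 30.0
```

Request:
send_rows:
  offset:
    - [0,0.008,-0.13]
    - [0,0.015,-0.255]
    - [0,0.015,-0.255]
    - [0,0.015,-0.255]
  delta_rot:
    - [-0.0037,0,0]
    - [-0.0074,0,0]
    - [-0.0074,0,0]
    - [-0.0074,0,0]

```text
time: 38.25
tool_pos: [519.4, -146.7, 150.7]
tcp_rot: [3.003, -0.001, 3.042]
contact_force: [0.2, 0.6, -4.3]
grip_width: 11.8
finger_force: 30.0
```

```bash
python3 - <<'E'
from plan import *
o=get_obs(); print(o['tool_pos'],now()[1].as_euler('xyz',degrees=True),o['contact_force'],o['grip_width'],o['joint_positions'].round(2))
snap('wrist','w7.png');snap('scene','s7.png')
a,b=[cv2.imread('pics/'+f) for f in('s7.png','w7.png')]
cv2.imwrite('pics/m2.png',np.hstack([cv2.resize(a[120:380,100:420],(400,325)),cv2.resize(b,(400,325))]))
H=rot(174.3)
f=np.array([.0993,.995,0]);u=np.array([0,0,1.])
tilt=lambda th:H*R.from_euler('x',th,degrees=True)
def tip(m,th):
    t=np.radians(th); return np.array(m)-f*(160*np.cos(t)-42*np.sin(t))+u*(160*np.sin(t)+42*np.cos(t))
st=np.array([519.6,-146.3,151.3]); m2=np.array([520,-142,49.])+160*f-42*u+[0,0,125]
print(m2,tip(m2,-8))
M=np.array([477,218,m2[2]+6]); M3=np.array([477,218,106.])
L=lambda a,b,n,ta,tb:[(tip(a+(b-a)*k/n,ta+(tb-ta)*k/n),tilt(ta+(tb-ta)*k/n)) for k in range(1,n+1)]
W=L(m2,M,12,-8,-8)
print('carry'); calls((st,tilt(-8)),[W[:4],W[4:8],W[8:12]])
print('tip'); D=L(M,M3,8,-8,8)+L(M3,M3,8,8,22)+L(M3,M3,5,22,34)
calls((tip(M,-8),tilt(-8)),[D[:8],D[8:16],D[16:]])
E
```

```text
[ 519.43887774 -146.69008203  150.69546393] [ 1.72039995e+02 -7.13908249e-02  1.74295544e+02] [ 0.21181849  0.55080626 -4.26215609] 11.788593896312687 [-0.49  0.46  1.57  0.14  1.17 -2.02]
[535.888  17.2   132.   ] [ 519.57418559 -146.26672043  151.32356273]
carry
{"offset": [[0.055, 0.134, 0.014], [0.109, 0.268, 0.029], [0.164, 0.402, 0.044], [0.218, 0.536, 0.058]]}
{"delta_rot": [[0.0, 0.0, 0.0], [0.0, 0.0, 0.0], [0.0, 0.0, 0.0], [0.0, 0.0, 0.0]]}
{"offset": [[0.055, 0.134, 0.015], [0.109, 0.268, 0.03], [0.164, 0.402, 0.044], [0.219, 0.536, 0.059]]}
{"delta_rot": [[0.0, 0.0, 0.0], [0.0, 0.0, 0.0], [0.0, 0.0, 0.0], [0.0, 0.0, 0.0]]}
{"offset": [[0.054, 0.134, 0.014], [0.109, 0.268, 0.029], [0.163, 0.402, 0.044], [0.218, 0.536, 0.058]]}
{"delta_rot": [[0.0, 0.0, 0.0], [0.0, 0.0, 0.0], [0.0, 0.0, 0.0], [0.0, 0.0, 0.0]]}
end [460.7  54.6 157.4] [172.    0.  174.3]
tip
{"offset": [[0.0, 0.008, -0.013], [0.0, 0.018, -0.026], [0.0, 0.03, -0.038], [0.0, 0.043, -0.05], [0.0, 0.058, -0.061], [0.0, 0.074, -0.072], [0.0, 0.092, -0.081], [0.0, 0.111, -0.09]]}
{"delta_rot": [[0.0056, 0.0, 0.0], [0.0111, 0.0, 0.0], [0.0167, 0.0, 0.0], [0.0222, 0.0, 0.0], [0.0278, 0.0, 0.0], [0.0333, 0.0, 0.0], [0.0389, 0.0, 0.0], [0.0444, 0.0, -0.0]]}
{"offset": [[0.0, 0.011, -0.04], [0.0, 0.024, -0.081], [0.0, 0.038, -0.12], [0.0, 0.053, -0.16], [0.0, 0.069, -0.199], [0.0, 0.086, -0.237], [0.0, 0.105, -0.275], [0.0, 0.124, -0.312]]}
{"delta_rot": [[0.0049, 0.0, 0.0], [0.0098, 0.0, 0.0], [0.0146, 0.0, 0.0], [0.0195, 0.0, 0.0], [0.0244, 0.0, 0.0], [0.0292, 0.0, 0.0], [0.0341, 0.0, -0.0], [0.0389, 0.0, 0.0]]}
{"offset": [[0.0, 0.016, -0.056], [0.0, 0.034, -0.11], [0.0, 0.055, -0.164], [0.0, 0.077, -0.218], [0.0, 0.102, -0.27]]}
{"delta_rot": [[0.0067, 0.0, 0.0], [0.0134, 0.0, 0.0], [0.02, 0.0, 0.0], [0.0267, 0.0, 0.0], [0.0334, 0.0, 0.0]]}
end [466.2 109.4 230.3] [-146.     0.   174.3]
```

View pics/m2.png

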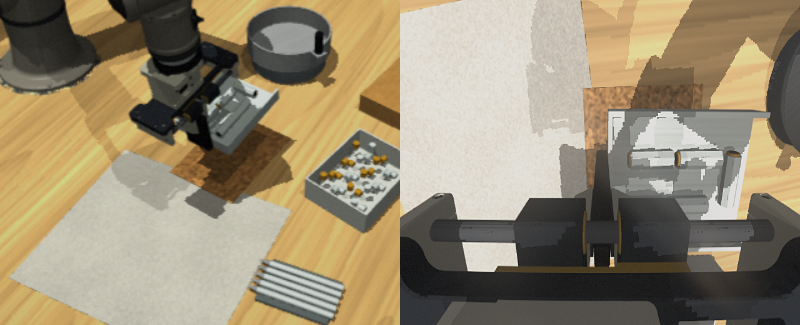

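The tray is lifted with its mouth slightly up and the blanks still in place. I'll carry it to the pan.

Request:
send_rows:
  offset:
    - [0.03,0.07,0.007]
    - [0.085,0.2,0.022]
    - [0.15,0.36,0.04]
    - [0.218,0.536,0.058]
  delta_rot:
    - [0,0,0]
    - [0,0,0]
    - [0,0,0]
    - [0,0,0]

```text
time: 38.85
tool_pos: [499.6, -78.0, 153.6]
tcp_rot: [3.002, -0.0, 3.042]
contact_force: [-0.1, -0.2, -4.2]
grip_width: 11.8
finger_force: 30.0
```

Request:
send_rows:
  offset:
    - [0.055,0.134,0.015]
    - [0.109,0.268,0.03]
    - [0.164,0.402,0.044]
    - [0.219,0.536,0.059]
  delta_rot:
    - [0,0,0]
    - [0,0,0]
    - [0,0,0]
    - [0,0,0]

```text
time: 39.35
tool_pos: [480.3, -11.9, 155.4]
tcp_rot: [3.002, 0.0, 3.042]
contact_force: [0.6, 0.4, -3.8]
grip_width: 12.1
finger_force: 30.0
```

Request:
send_rows:
  offset:
    - [0.054,0.134,0.014]
    - [0.109,0.268,0.029]
    - [0.16,0.38,0.042]
    - [0.19,0.46,0.05]
    - [0.218,0.536,0.058]
    - [0.218,0.536,0.058]
    - [0.218,0.536,0.058]
  delta_rot:
    - [0,0,0]
    - [0,0,0]
    - [0,0,0]
    - [0,0,0]
    - [0,0,0]
    - [0,0,0]
    - [0,0,0]

```text
time: 40.22
tool_pos: [461.2, 53.8, 157.4]
tcp_rot: [3.003, 0.0, 3.042]
contact_force: [0.2, 0.1, -3.4]
grip_width: 12.0
finger_force: 30.0
```

```bash
python3 - <<'E'
from plan import *
o=get_obs(); print(o['tool_pos'],now()[1].as_euler('xyz',degrees=True),o['contact_force'],o['grip_width'],o['joint_positions'].round(2))
snap('top','t8.png');snap('scene','s8.png')
a,b=[cv2.imread('pics/'+f) for f in('s8.png','t8.png')]
cv2.imwrite('pics/m3.png',np.hstack([cv2.resize(a[90:290,200:460],(400,308)),cv2.resize(b[160:310,150:350],(400,308))]))
E
```

```text
[461.18838494  53.78489874 157.39120709] [1.72040167e+02 1.11024157e-02 1.74284506e+02] [ 0.16230064  0.11823787 -3.4261901 ] 12.003014640008006 [-0.15  0.3   1.81  0.16  1.04 -1.7 ]
```

View pics/m3.png

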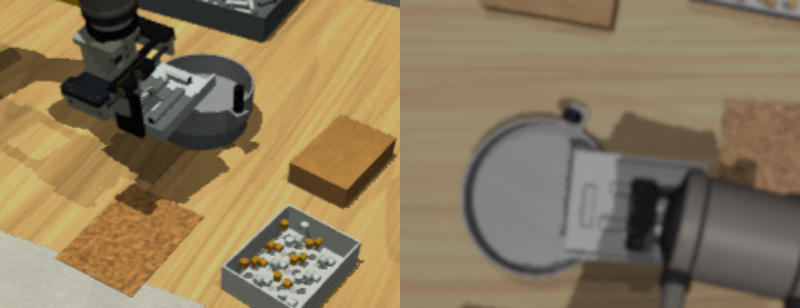

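The mouth edge at (567,205) in the right half lies about 40 mm inside the pan's centre line, clear of the knob at (574,112). I'll tip slowly.

Request:
send_rows:
  offset:
    - [0,0.008,-0.013]
    - [0,0.018,-0.026]
    - [0,0.03,-0.038]
    - [0,0.043,-0.05]
    - [0,0.058,-0.061]
    - [0,0.074,-0.072]
    - [0,0.092,-0.081]
    - [0,0.111,-0.09]
  delta_rot:
    - [0.0056,0,0]
    - [0.0111,0,0]
    - [0.0167,0,0]
    - [0.0222,0,0]
    - [0.0278,0,0]
    - [0.0333,0,0]
    - [0.0389,0,0]
    - [0.0444,0,0]

```text
time: 41.32
tool_pos: [462.2, 65.5, 169.9]
tcp_rot: [-3.001, -0.0, 3.041]
contact_force: [-0.1, 0.2, -3.9]
grip_width: 11.8
finger_force: 30.0
```

Request:
send_rows:
  offset:
    - [0,0.011,-0.04]
    - [0,0.024,-0.081]
    - [0,0.038,-0.12]
    - [0,0.053,-0.16]
    - [0,0.069,-0.199]
    - [0,0.086,-0.237]
    - [0,0.105,-0.275]
    - [0,0.124,-0.312]
  delta_rot:
    - [0.0049,0,0]
    - [0.0098,0,0]
    - [0.0146,0,0]
    - [0.0195,0,0]
    - [0.0244,0,0]
    - [0.0292,0,0]
    - [0.0341,0,0]
    - [0.0389,0,0]

```text
time: 42.32
tool_pos: [464.2, 85.8, 205.2]
tcp_rot: [-2.755, 0.0, 3.042]
contact_force: [0.1, 0.5, -3.9]
grip_width: 11.8
finger_force: 30.0
```

Request:
send_rows:
  offset:
    - [0,0,0]
    - [0,0,0]
    - [0,0,0]
    - [0.0,0.016,-0.056]
    - [0,0.034,-0.11]
    - [0,0.055,-0.164]
    - [0,0.077,-0.218]
    - [0,0.102,-0.27]
  delta_rot:
    - [0,0,0]
    - [0,0,0]
    - [0,0,0]
    - [0.0067,0,0]
    - [0.0134,0,0]
    - [0.02,0,0]
    - [0.0267,0,0]
    - [0.0334,0,0]

```text
time: 43.32
tool_pos: [466.7, 108.9, 230.8]
tcp_rot: [-2.547, 0.001, 3.041]
contact_force: [-1.1, -0.3, -2.6]
grip_width: 11.9
finger_force: 30.0
```

Request:
send_rows:
  offset:
    - [0,0,0]
    - [0,0,0]
    - [0,0,0]
    - [0,0,0]
    - [0,0,0]
    - [0,0,0]
    - [0,0,0]
    - [0,0,0]
  delta_rot:
    - [0,0,0]
    - [0,0,0]
    - [0,0,0]
    - [0,0,0]
    - [0,0,0]
    - [0,0,0]
    - [0,0,0]
    - [0,0,0]

```text
time: 44.32
tool_pos: [466.5, 108.9, 230.4]
tcp_rot: [-2.547, -0.0, 3.042]
contact_force: [0.5, -0.8, -2.1]
grip_width: 12.0
finger_force: 30.0
```

```bash
python3 - <<'E'
from plan import *
o=get_obs(); print(o['tool_pos'],now()[1].as_euler('xyz',degrees=True),o['contact_force'],o['grip_width'],o['joint_positions'].round(2))
C={c:snap(c,c+'9.png')[0] for c in('top','scene','wrist')}
for c in C:
    for d in finder.pinpoint('barrel1',c): print(c,round(d['confidence'],2),np.round(d['uv']),at_z(C[c],d['uv'],52).round())
a,b,w=[cv2.imread(f'pics/{f}9.png') for f in('scene','top','wrist')]
cv2.imwrite('pics/m4.png',np.vstack([np.hstack([cv2.resize(a[90:240,250:450],(400,300)),cv2.resize(b[180:330,150:350],(400,300))]),cv2.resize(w,(800,500))[:290]]))
E
```

```text
[466.47398645 108.94419124 230.37866336] [-1.45959854e+02 -3.95604872e-03  1.74296332e+02] [ 0.47339492 -0.82068196 -2.07078304] 11.986295892914736 [ 0.4   0.45  1.5  -0.52  1.51 -0.96]
top 0.69 [213. 238.] [526. 284.  52.]
top 0.42 [236. 239.] [521. 228.  52.]
scene 0.58 [347. 158.] [532. 267.  52.]
scene 0.56 [338. 162.] [519. 237.  52.]
scene 0.41 [330. 168.] [511. 206.  52.]
scene 0.38 [327. 148.] [459. 282.  52.]
wrist 0.81 [635. 192.] [466. 272.  52.]
wrist 0.74 [608. 196.] [470. 257.  52.]
```

View pics/m4.png

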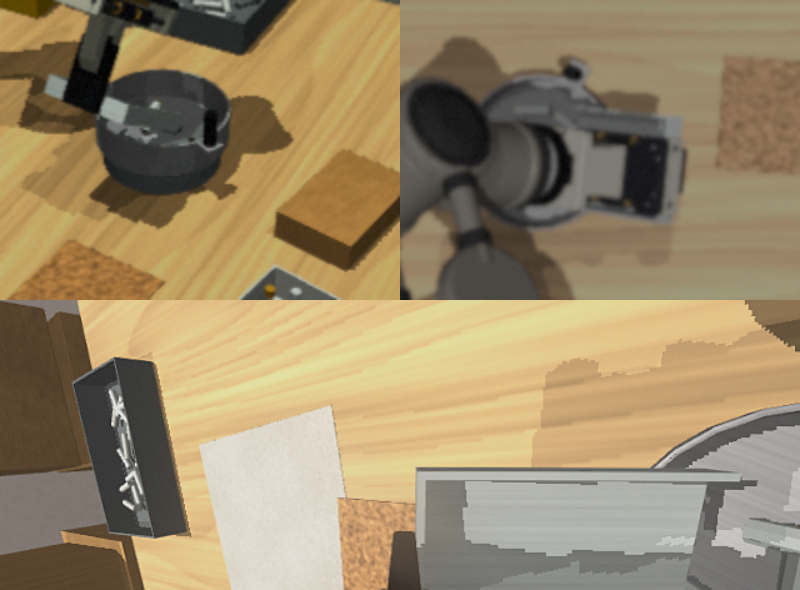

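```bash
python3 - <<'E'
from plan import *
a,b=cv2.imread('pics/wrist9.png'),cv2.imread('pics/scene9.png')
cv2.imwrite('pics/m5.png',np.hstack([cv2.resize(a[120:320,320:],(480,300)),cv2.resize(b[110:200,280:370],(300,300),interpolation=2)]))
F=[]
for _ in range(8): optics.capture('top'); F.append(get_obs()['contact_force'][2])
print(np.mean(F),np.std(F))
E
```

```text
-2.5686532006676783 0.4011132273952083
```

View pics/m5.png

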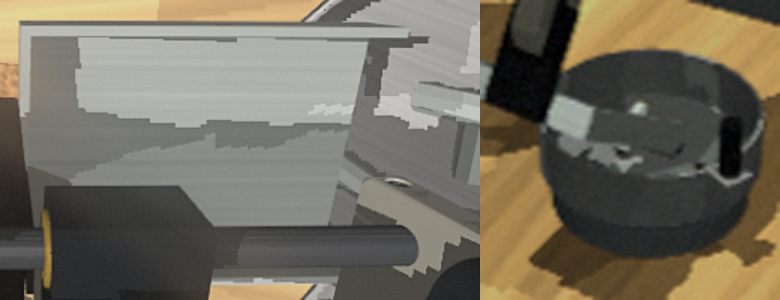

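The tray is empty and the measured weight has dropped to the bare tray, about 2.5 N. Blanks are visible in the pan. I'll level the tray and carry it back.

```bash
python3 - <<'E'
from plan import *
H=rot(174.3); S=H*R.from_euler('x',34,degrees=True)
plan(((466.2,109.4,230.3),S),[(460,50,190,H,0),(516,-139,160,H,1),(516,-139,55,H,1),(516,-139,49.3,H,1)])
E
```

```text
{"off": [0.002, -0.225, 0.557], "rot": [-0.0944, 0.0, 0.0], "n": 4, "grip": null}
{"off": [-0.408, -1.0, 0.165], "rot": [-0.0, 0.0, 0.0], "n": 3, "grip": null}
{"off": [-0.213, -0.52, 0.085], "rot": [-0.0, 0.0, 0.0], "n": 3, "grip": null}
{"off": [0.0, -0.0, 0.875], "rot": [-0.0, 0.0, 0.0], "n": 3, "grip": null}
{"off": [0.0, -0.0, 0.048], "rot": [-0.0, 0.0, 0.0], "n": 2, "grip": null}
end [ 516.1 -139.    49.3]
```

Request:
send_rows:
  offset:
    - [0.002,-0.225,0.557]
    - [0.002,-0.225,0.557]
    - [0.002,-0.225,0.557]
    - [0.002,-0.225,0.557]
    - [0.002,-0.225,0.557]
  delta_rot:
    - [-0.0236,0,0]
    - [-0.0472,0,0]
    - [-0.0708,0,0]
    - [-0.0944,0,0]
    - [-0.0944,0,0]

```text
time: 45.65
tool_pos: [460.2, 47.3, 190.6]
tcp_rot: [-3.14, 0.0, 3.038]
contact_force: [-0.4, 1.3, -3.0]
grip_width: 11.8
finger_force: 30.0
```

Request:
send_rows:
  offset:
    - [-0.408,-1.0,0.165]
    - [-0.408,-1.0,0.165]
    - [-0.408,-1.0,0.165]
    - [-0.408,-1.0,0.165]
  delta_rot:
    - [0,0,0]
    - [0,0,0]
    - [0,0,0]
    - [0,0,0]

```text
time: 46.15
tool_pos: [496.7, -74.4, 169.9]
tcp_rot: [-3.14, -0.002, 3.042]
contact_force: [-1.4, 1.0, -2.5]
grip_width: 11.8
finger_force: 30.0
```

Request:
send_rows:
  offset:
    - [-0.213,-0.52,0.085]
    - [-0.213,-0.52,0.085]
    - [-0.213,-0.52,0.085]
    - [-0.213,-0.52,0.085]
  delta_rot:
    - [0,0,0]
    - [0,0,0]
    - [0,0,0]
    - [0,0,0]

```text
time: 46.65
tool_pos: [516.0, -137.7, 160.6]
tcp_rot: [-3.141, -0.0, 3.044]
contact_force: [-1.0, -0.3, -2.8]
grip_width: 11.8
finger_force: 30.0
```

```bash
python3 - <<'E'
from plan import *
o=get_obs(); print(o['tool_pos'],now()[1].as_euler('xyz',degrees=True),o['contact_force'])
C={c:snap(c,c+'10.png')[0] for c in('top','scene')}
for c in C:
    for d in finder.pinpoint('barrel1',c): print(c,round(d['confidence'],2),np.round(d['uv']),at_z(C[c],d['uv'],52).round())
a,b=[cv2.imread(f'pics/{f}10.png') for f in('scene','top')]
cv2.imwrite('pics/m6.png',np.hstack([cv2.resize(a[100:220,270:390],(400,400),interpolation=2),cv2.resize(b[200:300,175:275],(400,400),interpolation=2)]))
E
```

```text
[ 516.03971675 -137.71955619  160.55480904] [-1.79955044e+02 -2.48340676e-02  1.74393638e+02] [-1.01992019 -0.34016673 -2.79627154]
top 0.57 [219. 266.] [456. 268.  52.]
top 0.49 [237. 238.] [525. 225.  52.]
top 0.49 [246. 259.] [472. 202.  52.]
top 0.45 [216. 253.] [487. 277.  52.]
top 0.43 [224. 256.] [481. 257.  52.]
top 0.4 [213. 234.] [534. 284.  52.]
scene 0.6 [337. 163.] [518. 231.  52.]
scene 0.6 [347. 156.] [528. 275.  52.]
scene 0.55 [328. 147.] [461. 289.  52.]
scene 0.4 [334. 152.] [486. 273.  52.]
```

View pics/m6.png

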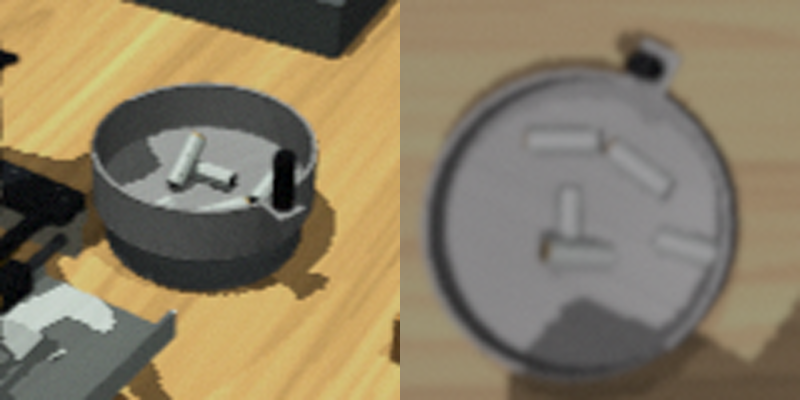

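All five blanks lie in the pan, at (565,138), (640,168), (570,212), (580,250) and (685,245) in the right half. I'll set the tray down.

Request:
send_rows:
  offset:
    - [0,0,0]
    - [0,0,0.4]
    - [0,0,0.75]
    - [0,0,0.86]
    - [0,0,0.875]
    - [0,0,0.875]
  delta_rot:
    - [0,0,0]
    - [0,0,0]
    - [0,0,0]
    - [0,0,0]
    - [0,0,0]
    - [0,0,0]

```text
time: 47.6
tool_pos: [517.3, -140.0, 56.7]
tcp_rot: [-3.14, 0.003, 3.042]
contact_force: [0.5, 0.7, -2.5]
grip_width: 11.6
finger_force: 30.0
```

Request:
send_rows:
  offset:
    - [0,0,0.025]
    - [0,0,0.05]
    - [0,0,0.05]
    - [0,0,0.05]
  delta_rot:
    - [0,0,0]
    - [0,0,0]
    - [0,0,0]
    - [0,0,0]

```text
time: 48.1
tool_pos: [516.3, -139.6, 49.4]
tcp_rot: [-3.141, 0.0, 3.042]
contact_force: [0.5, 0.3, -3.1]
grip_width: 12.2
finger_force: 30.0
```

Request:
send_rows:
  offset:
    - [0,0,0]
    - [0,0,0]
    - [0,0,0]
    - [0,0,0]
    - [0,0,0]
  delta_rot:
    - [0,0,0]
    - [0,0,0]
    - [0,0,0]
    - [0,0,0]
    - [0,0,0]
  grip: 0.5

```text
time: 48.72
tool_pos: [516.3, -139.6, 49.3]
tcp_rot: [-3.141, 0.0, 3.042]
contact_force: [0.6, -0.1, -0.1]
grip_width: 45.8
finger_force: 0.0
```

Request:
send_rows:
  offset:
    - [0,0,-0.2]
    - [0,0,-0.6]
    - [0,0,-1]
    - [0,0,-1]
  delta_rot:
    - [0,0,0]
    - [0,0,0]
    - [0,0,0]
    - [0,0,0]

```text
time: 49.22
tool_pos: [518.4, -140.3, 173.2]
tcp_rot: [-3.138, 0.008, 3.042]
contact_force: [-0.5, 0.2, -0.0]
grip_width: 46.0
finger_force: 0.0
```

Request:
send_rows:
  offset:
    - [0,-0.6,-0.3]
    - [0,-0.6,-0.3]
    - [0,-0.6,-0.3]
  delta_rot:
    - [0,0,0]
    - [0,0,0]
    - [0,0,0]

```text
time: 49.6
tool_pos: [508.8, -211.7, 204.7]
tcp_rot: [-3.141, -0.001, 3.04]
contact_force: [-0.2, -0.2, 0.2]
grip_width: 45.8
finger_force: 0.0
```

```bash
python3 - <<'E'
from plan import *
from scipy.optimize import least_squares
o=get_obs(); print(o['tool_pos'],now()[1].as_euler('xyz',degrees=True),o['contact_force'])
C={c:snap(c,c+'11.png')[0] for c in('top','scene','wrist')}
for t,z in (('tray_handle',88),('tray_mouth',7),('tray',3),('pan_knob',138),('pan_centre',45)):
    for c in C:
        for d in finder.pinpoint(t,c)[:1]: print(t,c,round(d['confidence'],2),at_z(C[c],d['uv'],z).round(1))
for t,z in(('mat',3),('tray',27)):
    for d in finder.silhouettes(t,'top')[:1]:
        k=max(cv2.findContours(d['region'].astype(np.uint8),0,2)[0],key=cv2.contourArea); b=cv2.boxPoints(cv2.minAreaRect(k))
        print(t,d['confidence'],[at_z(C['top'],q,z)[:2].round(1).tolist() for q in b])
b=cv2.imread('pics/top11.png')[180:300,175:415]; cv2.imwrite('pics/m7.png',cv2.resize(b,(800,400),interpolation=2))
E
```

```text
[ 508.80923756 -211.73103992  204.65775416] [-1.79978241e+02 -3.47380807e-02  1.74166000e+02] [-0.19370346 -0.23193987  0.16130981]
tray_handle top 0.88 [ 511.  -136.8   88. ]
tray_handle scene 0.62 [ 747.  -324.9   88. ]
tray_handle wrist 0.91 [ 516.6 -140.3   88. ]
tray_mouth top 0.93 [530.8  21.7   7. ]
tray_mouth scene 0.58 [528.4  19.1   7. ]
tray_mouth wrist 0.81 [531.1  18.4   7. ]
tray top 0.9 [525.4 -60.4   3. ]
tray scene 0.87 [515.  -60.3   3. ]
tray wrist 0.86 [525.  -57.9   3. ]
pan_knob top 0.96 [579.8 215.4 138. ]
pan_knob scene 0.69 [580.4 224.4 138. ]
pan_centre top 0.57 [488.6 266.6  45. ]
pan_centre scene 0.78 [479.6 262.4  45. ]
mat 0.84 [[461.8, 50.8], [602.0, 37.8], [582.8, -162.7], [443.2, -148.0]]
tray 0.93 [[474.2, 22.6], [591.5, 10.8], [574.6, -157.4], [457.6, -144.4]]
```

View pics/m7.png

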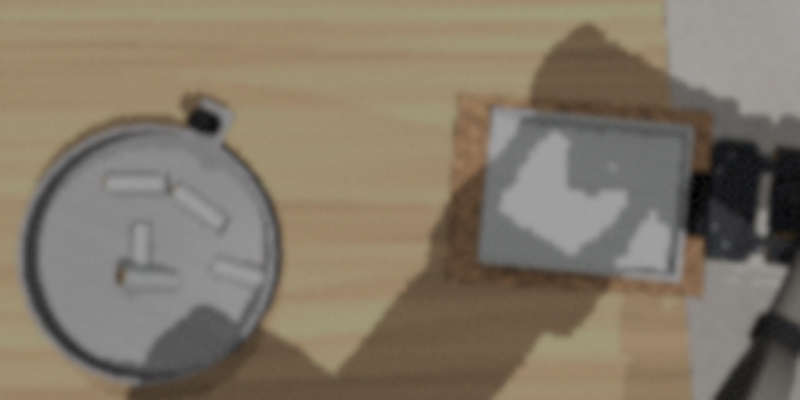

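The tray sits squarely on its mat, its centre about 4 mm off, and all five blanks are in the pan. The knob is at about (206,118). I'll move over the pan and measure the knob from the wrist.

```bash
python3 - <<'E'
from plan import *
plan(((508.9,-211,205),rot(174.3)),[(512,-60,220,rot(100),0),(515,90,220,rot(35),0),(517,245,220,rot(-27),2)])
E
```

```text
{"off": [0.079, 1.0, -0.1], "rot": [0.0, -0.0, 0.1645], "n": 6, "grip": null}
{"off": [0.229, 0.113, -0.025], "rot": [-0.0, -0.0, 0.0419], "n": 2, "grip": null}
{"off": [1.0, 0.197, 0.0], "rot": [-0.0, -0.0, 0.1472], "n": 6, "grip": null}
{"off": [0.172, -0.154, 0.0], "rot": [-0.0, -0.0, 0.0333], "n": 2, "grip": null}
{"off": [0.72, -1.0, 0.0], "rot": [-0.0, -0.0, 0.1643], "n": 6, "grip": null}
{"off": [-0.024, -0.055, 0.0], "rot": [-0.0, 0.0, 0.008], "n": 3, "grip": null}
end [517. 245. 220.]
```

Request:
send_rows:
  offset:
    - [0.079,1.0,-0.1]
    - [0.079,1.0,-0.1]
    - [0.079,1.0,-0.1]
    - [0.079,1.0,-0.1]
    - [0.079,1.0,-0.1]
    - [0.079,1.0,-0.1]
  delta_rot:
    - [0,0,0.1645]
    - [0,0,0.1645]
    - [0,0,0.1645]
    - [0,0,0.1645]
    - [0,0,0.1645]
    - [0,0,0.1645]
  grip: 0.7

```text
time: 51.35
tool_pos: [511.6, -90.7, 217.3]
tcp_rot: [-3.141, 0.001, 2.004]
contact_force: [-0.0, -0.1, 0.0]
grip_width: 63.9
finger_force: 0.0
```

Request:
send_rows:
  offset:
    - [0.229,0.113,-0.025]
    - [0.229,0.113,-0.025]
  delta_rot:
    - [0,0,0.0419]
    - [0,0,0.0419]

```text
time: 51.6
tool_pos: [512.3, -58.7, 220.5]
tcp_rot: [3.141, 0.001, 1.743]
contact_force: [0.3, -0.8, -0.1]
grip_width: 64.2
finger_force: 0.0
```

Request:
send_rows:
  offset:
    - [1.0,0.197,0]
    - [1.0,0.197,0]
    - [1.0,0.197,0]
    - [1.0,0.197,0]
    - [1.0,0.197,0]
    - [1.0,0.197,0]
  delta_rot:
    - [0,0,0.1472]
    - [0,0,0.1472]
    - [0,0,0.1472]
    - [0,0,0.1472]
    - [0,0,0.1472]
    - [0,0,0.1472]

```text
time: 52.35
tool_pos: [514.8, 62.2, 220.1]
tcp_rot: [3.141, 0.001, 0.821]
contact_force: [-0.3, -0.2, -0.1]
grip_width: 64.2
finger_force: 0.0
```

Request:
send_rows:
  offset:
    - [0.172,-0.154,0]
    - [0.172,-0.154,0]
  delta_rot:
    - [0,0,0.0333]
    - [0,0,0.0333]

```text
time: 52.6
tool_pos: [515.2, 90.8, 220.1]
tcp_rot: [3.141, 0.001, 0.614]
contact_force: [-0.1, -0.6, -0.2]
grip_width: 63.8
finger_force: 0.0
```

Request:
send_rows:
  offset:
    - [0.72,-1.0,0]
    - [0.72,-1.0,0]
    - [0.72,-1.0,0]
    - [0.72,-1.0,0]
    - [0.72,-1.0,0]
    - [0.72,-1.0,0]
  delta_rot:
    - [0,0,0.1643]
    - [0,0,0.1643]
    - [0,0,0.1643]
    - [0,0,0.1643]
    - [0,0,0.1643]
    - [0,0,0.1643]

```text
time: 53.35
tool_pos: [517.4, 237.1, 219.8]
tcp_rot: [3.14, -0.0, -0.421]
contact_force: [-0.0, -0.0, 0.3]
grip_width: 64.4
finger_force: 0.0
```

Request:
send_rows:
  offset:
    - [-0.024,-0.055,0]
    - [-0.024,-0.055,0]
    - [-0.024,-0.055,0]
  delta_rot:
    - [0,0,0.008]
    - [0,0,0.008]
    - [0,0,0.008]

```text
time: 53.72
tool_pos: [517.4, 244.4, 219.9]
tcp_rot: [3.14, -0.0, -0.469]
contact_force: [-0.3, -0.7, -1.1]
grip_width: 64.4
finger_force: 0.0
```

```bash
python3 - <<'E'
from plan import *
o=get_obs(); print(o['tool_pos'],now()[1].as_euler('xyz',degrees=True),o['joint_positions'].round(2))
C={c:snap(c,c+'12.png')[0] for c in('scene','wrist')}
rs=[]
for c in C:
    for d in finder.pinpoint('pan_knob',c)[:2]: print(c,round(d['confidence'],2),np.round(d['uv']),at_z(C[c],d['uv'],138).round(1))
    r=finder.pinpoint('pan_knob',c)
    if r: rs.append(ray(C[c],r[0]['uv']))
print(tri(rs) if len(rs)>1 else '')
for d in finder.pinpoint('pan_centre','wrist')[:2]: print(round(d['confidence'],2),np.round(d['uv']),at_z(C['wrist'],d['uv'],45).round(1))
E
```

```text
[517.41501769 244.4032977  219.85695566] [ 1.79927563e+02 -2.07396671e-02 -2.68672748e+01] [ 0.31  0.43  1.4  -0.    1.31  2.35]
scene 0.78 [357. 148.] [585.2 211.9 138. ]
wrist 0.66 [321. 123.] [576.6 216.3 138. ]
wrist 0.45 [311. 224.] [507. 261. 138.]
[579.23652436 217.69084482 132.72338284]
0.98 [321. 216.] [479.7 266.   45. ]
```

View pics/wrist12.png

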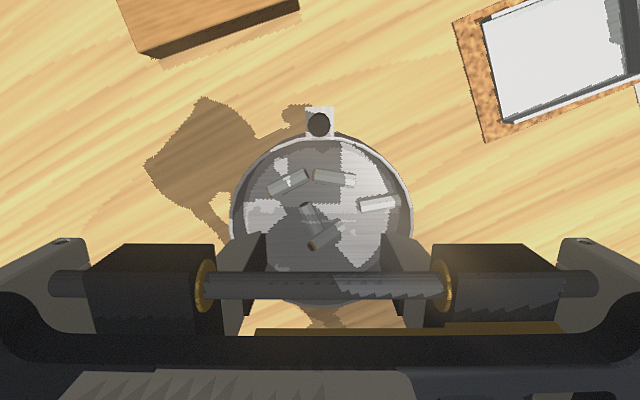

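The knob top is at (319,124), straight ahead of the tool along the pan radius, and the five blanks are in the pan. I'll plan the knob grasp and a half-turn arc.

```bash
python3 - <<'E'
from plan import *
c=np.array([484,263.]);a0=-27
K=lambda a,z=103:(np.array([*(c+105*np.array([np.cos(np.radians(a)),np.sin(np.radians(a))])),z]),rot(a))
p,_=K(a0)
plan(((517,245,220),rot(-27)),[(p[0],p[1],210,rot(-27),1),(p[0],p[1],103,rot(-27),1)])
for k in (0,):
  A=[[K(a0+60*j+7.5*i) for i in range(1,9)] for j in range(3)]
  calls(K(a0),A)
E
```

```text
{"off": [0.562, -0.009, 0.083], "rot": [0.0, 0.0, 0.0], "n": 3, "grip": null}
{"off": [-0.0, 0.0, 0.892], "rot": [0.0, 0.0, 0.0], "n": 3, "grip": null}
end [577.6 215.3 103. ]
{"offset": [[-0.007, -0.114, -0.0], [-0.03, -0.226, -0.0], [-0.067, -0.335, -0.0], [-0.117, -0.437, -0.0], [-0.181, -0.533, -0.0], [-0.256, -0.619, -0.0], [-0.342, -0.694, -0.0], [-0.438, -0.758, -0.0]]}
{"delta_rot": [[0.0, 0.0, -0.0208], [-0.0, 0.0, -0.0417], [0.0, 0.0, -0.0625], [-0.0, 0.0, -0.0833], [0.0, 0.0, -0.1042], [-0.0, 0.0, -0.125], [0.0, 0.0, -0.1458], [0.0, 0.0, -0.1667]]}
{"offset": [[-0.007, -0.114, -0.0], [-0.03, -0.226, -0.0], [-0.066, -0.334, -0.0], [-0.117, -0.437, -0.0], [-0.181, -0.532, -0.0], [-0.256, -0.618, -0.0], [-0.342, -0.694, -0.0], [-0.437, -0.757, -0.0]]}
{"delta_rot": [[-0.0, 0.0, -0.0208], [-0.0, 0.0, -0.0416], [-0.0, 0.0, -0.0625], [-0.0, 0.0, -0.0833], [-0.0, 0.0, -0.1041], [-0.0, 0.0, -0.125], [-0.0, 0.0, -0.1458], [-0.0, 0.0, -0.1666]]}
{"offset": [[-0.007, -0.115, -0.0], [-0.03, -0.227, -0.0], [-0.067, -0.335, -0.0], [-0.117, -0.438, -0.0], [-0.181, -0.533, -0.0], [-0.256, -0.619, -0.0], [-0.342, -0.695, -0.0], [-0.438, -0.758, -0.0]]}
{"delta_rot": [[-0.0, 0.0, -0.0209], [-0.0, 0.0, -0.0417], [-0.0, 0.0, -0.0625], [-0.0, 0.0, -0.0834], [-0.0, 0.0, -0.1042], [-0.0, 0.0, -0.125], [-0.0, 0.0, -0.1459], [-0.0, 0.0, -0.1667]]}
end [390.5 310.6 103. ] [-180.    0.  153.]
```

Request:
send_rows:
  offset:
    - [0.562,-0.009,0.083]
    - [0.562,-0.009,0.083]
    - [0.562,-0.009,0.083]
  delta_rot:
    - [0,0,0]
    - [0,0,0]
    - [0,0,0]

```text
time: 54.45
tool_pos: [577.8, 215.0, 209.4]
tcp_rot: [3.14, 0.001, -0.472]
contact_force: [0.3, -0.3, -0.4]
grip_width: 64.2
finger_force: 0.0
```

Request:
send_rows:
  offset:
    - [0,0,0.3]
    - [0,0,0.7]
    - [0,0,0.892]
    - [0,0,0.892]
  delta_rot:
    - [0,0,0]
    - [0,0,0]
    - [0,0,0]
    - [0,0,0]

```text
time: 54.95
tool_pos: [575.9, 215.6, 101.7]
tcp_rot: [3.138, 0.003, -0.471]
contact_force: [0.1, -0.2, 0.0]
grip_width: 63.9
finger_force: 0.0
```

Request:
send_rows:
  offset:
    - [0,0,0]
    - [0,0,0]
    - [0,0,0]
    - [0,0,0]
    - [0,0,0]
    - [0,0,0]
    - [0,0,0]
  delta_rot:
    - [0,0,0]
    - [0,0,0]
    - [0,0,0]
    - [0,0,0]
    - [0,0,0]
    - [0,0,0]
    - [0,0,0]
  grip: 0

```text
time: 55.82
tool_pos: [578.1, 215.2, 103.1]
tcp_rot: [3.141, -0.001, -0.472]
contact_force: [0.2, 0.4, 0.8]
grip_width: 17.5
finger_force: 30.0
```

Request:
send_rows:
  offset:
    - [-0.007,-0.114,0]
    - [-0.03,-0.226,0]
    - [-0.067,-0.335,0]
    - [-0.117,-0.437,0]
    - [-0.181,-0.533,0]
    - [-0.256,-0.619,0]
    - [-0.342,-0.694,0]
    - [-0.438,-0.758,0]
  delta_rot:
    - [0,0,-0.0208]
    - [0,0,-0.0417]
    - [0,0,-0.0625]
    - [0,0,-0.0833]
    - [0,0,-0.1042]
    - [0,0,-0.125]
    - [0,0,-0.1458]
    - [0,0,-0.1667]

```text
time: 56.82
tool_pos: [574.1, 321.6, 103.2]
tcp_rot: [3.141, -0.005, 0.579]
contact_force: [5.9, 4.2, -1.1]
grip_width: 17.2
finger_force: 30.0
```

```bash
python3 - <<'E'
from plan import *
o=get_obs(); print(o['tool_pos'],now()[1].as_euler('xyz',degrees=True),o['contact_force'],o['moment'],o['grip_width'])
cal,_=snap('top','top13.png'); snap('scene','scene13.png')
a,b=[cv2.imread(f'pics/{f}13.png') for f in('scene','top')]
cv2.imwrite('pics/m8.png',np.hstack([cv2.resize(a[60:240,240:420],(400,400),interpolation=2),cv2.resize(b[160:320,150:310],(400,400),interpolation=2)]))
E
```

```text
[574.09982659 321.58037578 103.19445208] [179.95229464  -0.26332149  33.19754246] [ 5.89409367  4.19244243 -1.11348876] [ 0.61920135 -0.65201525 -0.21866808] 17.207387032422815
```

View pics/m8.png

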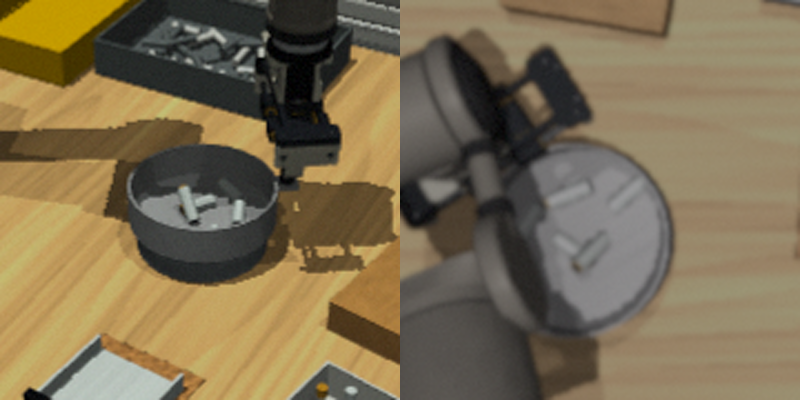

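The pan has turned about 60° with the blanks inside, and the knob is held firmly. I'll continue to the half turn, then release and unwind.

Request:
send_rows:
  offset:
    - [-0.007,-0.114,0]
    - [-0.03,-0.226,0]
    - [-0.067,-0.335,0]
    - [-0.117,-0.437,0]
    - [-0.181,-0.533,0]
    - [-0.256,-0.619,0]
    - [-0.342,-0.694,0]
    - [-0.438,-0.758,0]
  delta_rot:
    - [0,0,-0.0208]
    - [0,0,-0.0417]
    - [0,0,-0.0625]
    - [0,0,-0.0833]
    - [0,0,-0.1042]
    - [0,0,-0.125]
    - [0,0,-0.1458]
    - [0,0,-0.1667]

```text
time: 57.92
tool_pos: [479.2, 373.7, 103.3]
tcp_rot: [3.137, -0.01, 1.628]
contact_force: [1.5, 23.4, -6.5]
grip_width: 17.2
finger_force: 30.0
```

Request:
send_rows:
  offset:
    - [-0.007,-0.114,0]
    - [-0.03,-0.226,0]
    - [-0.067,-0.335,0]
    - [-0.117,-0.437,0]
    - [-0.181,-0.533,0]
    - [-0.256,-0.619,0]
    - [-0.342,-0.694,0]
    - [-0.438,-0.758,0]
  delta_rot:
    - [0,0,-0.0208]
    - [0,0,-0.0417]
    - [0,0,-0.0625]
    - [0,0,-0.0833]
    - [0,0,-0.1042]
    - [0,0,-0.125]
    - [0,0,-0.1458]
    - [0,0,-0.1667]

```text
time: 58.92
tool_pos: [384.4, 313.0, 103.1]
tcp_rot: [-3.139, -0.01, 2.675]
contact_force: [-21.9, 12.6, 14.0]
grip_width: 17.3
finger_force: 30.0
```

Request:
send_rows:
  offset:
    - [0,0,0]
    - [0,0,0]
    - [0,0,0]
    - [0,0,0]
    - [0,0,0]
    - [0,0,0]
    - [0,0,0]
  delta_rot:
    - [0,0,0]
    - [0,0,0]
    - [0,0,0]
    - [0,0,0]
    - [0,0,0]
    - [0,0,0]
    - [0,0,0]
  grip: 0.7

```text
time: 59.8
tool_pos: [390.7, 310.5, 102.9]
tcp_rot: [-3.141, 0.0, 2.671]
contact_force: [0.1, -0.8, 0.4]
grip_width: 64.3
finger_force: 0.0
```

Request:
send_rows:
  offset:
    - [0,0,-0.6]
    - [0,0,-0.6]
    - [0,0,-0.6]
  delta_rot:
    - [0,0,0]
    - [0,0,0]
    - [0,0,0]

```text
time: 60.18
tool_pos: [390.9, 310.7, 175.4]
tcp_rot: [3.141, 0.001, 2.671]
contact_force: [-0.2, 0.4, -0.6]
grip_width: 64.3
finger_force: 0.0
```

```bash
python3 - <<'E'
from plan import *
o=get_obs(); print(o['tool_pos'],now()[1].as_euler('xyz',degrees=True),o['contact_force'],o['joint_positions'].round(2))
C={c:snap(c,c+'14.png')[0] for c in('top','scene','wrist')}
for t,z in(('pan_knob',138),('pan_centre',45)):
  for c in C:
    for d in finder.pinpoint(t,c)[:2]: print(t,c,round(d['confidence'],2),np.round(d['uv']),at_z(C[c],d['uv'],z).round(1))
E
```

```text
[390.87494764 310.66684636 175.35364342] [1.79972561e+02 6.93383771e-02 1.53014306e+02] [-0.15033839  0.35732433 -0.59116049] [ 0.52  0.34  1.67 -0.    1.12 -0.58]
pan_knob top 0.92 [194. 298.] [385.7 307.  138. ]
pan_knob scene 0.72 [311. 112.] [394.9 307.1 138. ]
pan_centre top 0.83 [222. 253.] [487.6 262.4  45. ]
pan_centre scene 0.8 [330. 157.] [484.3 255.2  45. ]
pan_centre wrist 0.64 [324. 282.] [481.3 265.3  45. ]
```

The measured deflection (tool at (384.4,313.0) against the commanded (390.5,310.6)) shows the true pan centre is nearer (481,264). I'll regrip using that centre.

```bash
python3 - <<'E'
from plan import *
c=np.array([481,264.])
K=lambda a,z=103:(np.array([*(c+105*np.array([np.cos(np.radians(a)),np.sin(np.radians(a))])),z]),rot(a+180))
p,_=K(153)
plan(((390.5,310.6,175),rot(153)),[(p[0],p[1],175,rot(69),0),(p[0],p[1],175,rot(-15),0),(p[0],p[1],175,rot(-27),1),(p[0],p[1],103,rot(-27),1)])
A=[[K(153+60*j+7.5*i) for i in range(1,9)] for j in range(1)]
calls(K(153),A)
E
```

```text
{"off": [0.027, -0.004, -0.0], "rot": [-0.0, -0.0, 0.2333], "n": 8, "grip": null}
{"off": [0.0, 0.0, 0.0], "rot": [-0.0, -0.0, 0.2333], "n": 8, "grip": null}
{"off": [0.0, -0.0, 0.0], "rot": [-0.0, -0.0, 0.0001], "n": 1, "grip": null}
{"off": [0.0, -0.0, 0.0], "rot": [-0.0, -0.0, 0.0333], "n": 3, "grip": null}
{"off": [0.0, -0.0, 0.6], "rot": [-0.0, -0.0, -0.0], "n": 3, "grip": null}
end [387.4 311.6 103. ]
{"offset": [[0.007, 0.114, 0.0], [0.03, 0.226, 0.0], [0.067, 0.335, 0.0], [0.117, 0.437, 0.0], [0.181, 0.533, 0.0], [0.256, 0.619, 0.0], [0.342, 0.694, 0.0], [0.438, 0.758, 0.0]]}
{"delta_rot": [[0.0, 0.0, -0.0208], [0.0, 0.0, -0.0417], [0.0, 0.0, -0.0625], [-0.0, 0.0, -0.0833], [-0.0, 0.0, -0.1042], [0.0, 0.0, -0.125], [-0.0, 0.0, -0.1458], [0.0, 0.0, -0.1667]]}
end [393.  206.8 103. ] [-180.    0.   33.]
```

Request:
send_rows:
  offset:
    - [0.027,-0.004,0]
    - [0.027,-0.004,0]
    - [0.027,-0.004,0]
    - [0.027,-0.004,0]
    - [0.027,-0.004,0]
    - [0.027,-0.004,0]
    - [0.027,-0.004,0]
    - [0.027,-0.004,0]
  delta_rot:
    - [0,0,0.2333]
    - [0,0,0.2333]
    - [0,0,0.2333]
    - [0,0,0.2333]
    - [0,0,0.2333]
    - [0,0,0.2333]
    - [0,0,0.2333]
    - [0,0,0.2333]

```text
time: 61.62
tool_pos: [387.5, 311.6, 174.7]
tcp_rot: [3.142, 0.001, 1.199]
contact_force: [0.6, 0.9, 0.6]
grip_width: 64.2
finger_force: 0.0
```

Request:
send_rows:
  offset:
    - [0,0,0]
    - [0,0,0]
    - [0,0,0]
    - [0,0,0]
    - [0,0,0]
    - [0,0,0]
    - [0,0,0]
    - [0,0,0]
  delta_rot:
    - [0,0,0.2333]
    - [0,0,0.2333]
    - [0,0,0.2333]
    - [0,0,0.2333]
    - [0,0,0.2333]
    - [0,0,0.2333]
    - [0,0,0.2333]
    - [0,0,0.2333]

```text
time: 62.62
tool_pos: [387.5, 311.6, 174.7]
tcp_rot: [3.14, 0.0, -0.267]
contact_force: [0.2, -0.3, 0.1]
grip_width: 64.1
finger_force: 0.0
```

Request:
send_rows:
  offset:
    - [0,0,0]
    - [0,0,0]
    - [0,0,0]
    - [0,0,0]
  delta_rot:
    - [0,0,0.0333]
    - [0,0,0.0333]
    - [0,0,0.0333]
    - [0,0,0.0333]

```text
time: 63.12
tool_pos: [387.6, 311.6, 174.8]
tcp_rot: [3.141, -0.0, -0.468]
contact_force: [-0.7, 0.4, 0.7]
grip_width: 63.9
finger_force: 0.0
```

Request:
send_rows:
  offset:
    - [0,0,0.3]
    - [0,0,0.6]
    - [0,0,0.6]
    - [0,0,0.6]
  delta_rot:
    - [0,0,0]
    - [0,0,0]
    - [0,0,0]
    - [0,0,0]

```text
time: 63.62
tool_pos: [388.2, 311.9, 104.0]
tcp_rot: [-3.141, -0.001, -0.47]
contact_force: [0.6, -0.7, 0.2]
grip_width: 64.3
finger_force: 0.0
```

Request:
send_rows:
  offset:
    - [0,0,0]
    - [0,0,0]
    - [0,0,0]
    - [0,0,0]
    - [0,0,0]
    - [0,0,0]
    - [0,0,0]
  delta_rot:
    - [0,0,0]
    - [0,0,0]
    - [0,0,0]
    - [0,0,0]
    - [0,0,0]
    - [0,0,0]
    - [0,0,0]
  grip: 0

```text
time: 64.5
tool_pos: [387.4, 311.4, 102.8]
tcp_rot: [3.14, -0.0, -0.47]
contact_force: [-0.5, -0.6, 0.9]
grip_width: 17.6
finger_force: 30.0
```

Request:
send_rows:
  offset:
    - [0.007,0.114,0]
    - [0.03,0.226,0]
    - [0.067,0.335,0]
    - [0.117,0.437,0]
    - [0.181,0.533,0]
    - [0.256,0.619,0]
    - [0.342,0.694,0]
    - [0.438,0.758,0]
  delta_rot:
    - [0,0,-0.0208]
    - [0,0,-0.0417]
    - [0,0,-0.0625]
    - [0,0,-0.0833]
    - [0,0,-0.1042]
    - [0,0,-0.125]
    - [0,0,-0.1458]
    - [0,0,-0.1667]

```text
time: 65.5
tool_pos: [394.2, 206.8, 102.9]
tcp_rot: [3.141, -0.002, 0.581]
contact_force: [4.4, 4.5, -6.5]
grip_width: 17.2
finger_force: 30.0
```

Request:
send_rows:
  offset:
    - [0.007,0.114,0]
    - [0.03,0.226,0]
    - [0.067,0.335,0]
    - [0.117,0.437,0]
    - [0.181,0.533,0]
    - [0.256,0.619,0]
    - [0.342,0.694,0]
    - [0.438,0.758,0]
  delta_rot:
    - [0,0,-0.0208]
    - [0,0,-0.0417]
    - [0,0,-0.0625]
    - [0,0,-0.0833]
    - [0,0,-0.1042]
    - [0,0,-0.125]
    - [0,0,-0.1458]
    - [0,0,-0.1667]

```text
time: 66.5
tool_pos: [487.3, 160.8, 102.8]
tcp_rot: [3.141, -0.002, 1.628]
contact_force: [-1.9, 11.5, -1.0]
grip_width: 17.6
finger_force: 30.0
```

Request:
send_rows:
  offset:
    - [0.007,0.114,0]
    - [0.03,0.226,0]
    - [0.067,0.335,0]
    - [0.117,0.437,0]
    - [0.181,0.533,0]
    - [0.256,0.619,0]
    - [0.342,0.694,0]
    - [0.438,0.758,0]
  delta_rot:
    - [0,0,-0.0208]
    - [0,0,-0.0417]
    - [0,0,-0.0625]
    - [0,0,-0.0833]
    - [0,0,-0.1042]
    - [0,0,-0.125]
    - [0,0,-0.1458]
    - [0,0,-0.1667]

```text
time: 67.5
tool_pos: [573.9, 217.8, 102.9]
tcp_rot: [-3.141, -0.003, 2.676]
contact_force: [-5.0, 3.5, 3.9]
grip_width: 17.7
finger_force: 30.0
```

Request:
send_rows:
  offset:
    - [0,0,0]
    - [0,0,0]
    - [0,0,0]
  delta_rot:
    - [0,0,0]
    - [0,0,0]
    - [0,0,0]

```text
time: 67.88
tool_pos: [574.0, 217.9, 102.9]
tcp_rot: [3.141, -0.002, 2.672]
contact_force: [-5.1, 4.7, 1.8]
grip_width: 17.1
finger_force: 30.0
```

Request:
send_rows:
  offset:
    - [0,0,0]
    - [0,0,0]
    - [0,0,0]
    - [0,0,0]
    - [0,0,0]
    - [0,0,0]
    - [0,0,0]
  delta_rot:
    - [0,0,0]
    - [0,0,0]
    - [0,0,0]
    - [0,0,0]
    - [0,0,0]
    - [0,0,0]
    - [0,0,0]
  grip: 0.7

```text
time: 68.75
tool_pos: [574.9, 216.4, 102.9]
tcp_rot: [-3.141, 0.0, 2.672]
contact_force: [-0.2, 0.7, 0.1]
grip_width: 64.4
finger_force: 0.0
```

Request:
send_rows:
  offset:
    - [0,0,-0.5]
    - [0,0,-1]
    - [0,0,-1]
    - [0,0,-1]
  delta_rot:
    - [0,0,0]
    - [0,0,0]
    - [0,0,0]
    - [0,0,0]

```text
time: 69.25
tool_pos: [574.5, 216.5, 222.5]
tcp_rot: [-3.14, -0.0, 2.672]
contact_force: [0.1, 0.2, -0.5]
grip_width: 64.3
finger_force: 0.0
```

Request:
send_rows:
  offset:
    - [0,1,-0.2]
    - [0,1,-0.2]
    - [0,1,-0.2]
    - [0,1,-0.2]
  delta_rot:
    - [0,0,0]
    - [0,0,0]
    - [0,0,0]
    - [0,0,0]

```text
time: 69.75
tool_pos: [628.4, 323.1, 244.2]
tcp_rot: [-3.137, -0.002, 2.672]
contact_force: [-0.1, -0.0, -0.4]
grip_width: 64.6
finger_force: 0.0
```

```bash
python3 - <<'E'
from plan import *
o=get_obs(); print(o['tool_pos'],now()[1].as_euler('xyz',degrees=True),o['contact_force'])
C={c:snap(c,c+'15.png')[0] for c in('top','scene')}
for t,z in(('pan_knob',138),('pan_centre',45),('barrel1',52),('tray',3)):
  for c in C:
    for d in finder.pinpoint(t,c)[:6]: print(t,c,round(d['confidence'],2),np.round(d['uv']),at_z(C[c],d['uv'],z).round(1))
b=cv2.imread('pics/top15.png')[180:300,175:415]; cv2.imwrite('pics/m9.png',cv2.resize(b,(800,400),interpolation=2))
E
```

```text
[628.40424513 323.07017291 244.18655853] [-1.79731934e+02 -1.38772119e-01  1.53104851e+02] [-0.1377226  -0.03384648 -0.37591585]
pan_knob top 0.68 [238. 216.] [574.1 206.7 138. ]
pan_knob scene 0.77 [355. 146.] [576.7 214.3 138. ]
pan_knob scene 0.44 [311. 346.] [ 765.8 -351.3  138. ]
pan_centre top 0.71 [220. 252.] [489.9 268.9  45. ]
pan_centre scene 0.58 [328. 155.] [475.  263.1  45. ]
barrel1 top 0.65 [217. 252.] [491.5 274.5  52. ]
barrel1 top 0.64 [247. 260.] [470.7 199.   52. ]
barrel1 top 0.57 [215. 236.] [529.1 280.4  52. ]
barrel1 top 0.56 [218. 263.] [462.3 270.6  52. ]
barrel1 top 0.53 [236. 242.] [514.2 227.6  52. ]
barrel1 scene 0.6 [326. 146.] [451.4 290.5  52. ]
barrel1 scene 0.48 [335. 162.] [511.5 233.5  52. ]
barrel1 scene 0.47 [348. 158.] [531.9 269.1  52. ]
tray top 0.65 [352. 238.] [525.1 -65.3   3. ]
tray scene 0.75 [281. 245.] [518.8 -65.9   3. ]
```

View pics/m9.png

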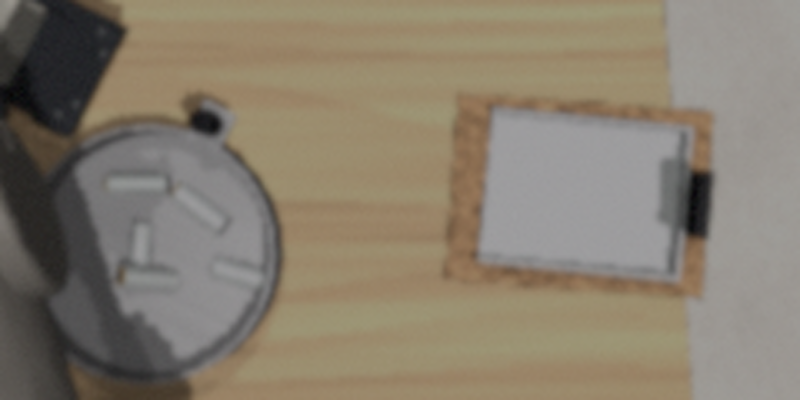

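The knob is back at (206,120), within a degree or two of where it started. All five blanks are in the pan, the tray is on its mat, and the arm is clear.

```bash
python3 -c "
from h import *
print(get_obs()['dq'].round(3)); print(ticket.close_job())"
```

```text
[ 0.001  0.003 -0.004  0.     0.001  0.001]
the job is handed in; nothing more can be done
None
```

I handed the job in at about 70 s; no verdict came back. By my last pictures all five blanks are in the pan, the tray is back squarely on its mat, and the pan has made one full anticlockwise turn with its knob back where it started.

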